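Slide the bud vase into its display guard and shut the bar

TASK

The tall flower vase must be secured before filming: push it low on its body so that it slides over the table, upright, through the open mouth of the low white display guard until it stands fully inside; then push the guard's sliding bar by its tab until it is fully shut in front of the vase. Only push: never grip, lift or tip the vase, do not grip the bar, and leave everything else on the table where it is.

Things in the scene. Friction and masses are not known exactly. Their poses are not given: they have to be found in the camera images.
- vase: Tall slim white ceramic bud vase with artificial lilac flower, one rigid loose piece, under 0.5 kg, 284 mm tall. Round about z: 60 mm diameter up to 65 mm high, tapering to a 22 mm neck at 130-165 mm, rim 30 mm at 175 mm, thin stem, flower ball 56 mm wide centred 256 mm up. Origin: centre of its underside. Slides if pushed below about 25 mm, tips if pushed high.
- guard: Low U-shaped white guard fixed to the table, no floor; rails 8 mm thick, 18 mm high; mouth facing right and back to the robot, yaw 0.75-1.05 rad. Origin on the table, x inwards, y left, z up. Inner faces: side rails y = +-55 mm (x = -48 to 40), back rail x = 40 mm. Mouth: x = -48 mm. The vase is fully inside, clear of the bar, with its axis at x = -20 to 10 mm.
- gate (a joint): Travel (m) of the aluminium bar that closes the guard's mouth: 0 = fully shut (stop), grows sliding out along the guard's +y; starts open at 0.114-0.130, limit 0.135. About 1.5 N moves it. Bar 8 mm thick, centre line at guard x = -54 mm, 122 mm long, 4-17 mm above the table; shut it spans y = -61 to 61 mm; open it sticks out past the left rail, towards the robot, mouth free.
- gate_tab (a point): Centre of the top edge of the upright tab at the bar's outer (+y) end, 40 mm above the table; in the guard's frame at x = -54 mm, y = 65 mm + gate travel. Tab 30 mm wide (guard x), 8 mm thick (guard y), from 4 to 40 mm above the table. Pushing its outer face towards the guard's -y shuts the bar.
- bottle: Bystander: white plastic mouthwash bottle, 56 mm diameter, 140 mm tall. Origin: centre of its underside.
- mug: Bystander: white mug, 80 mm diameter, 92 mm tall, handle at its +y. Origin: centre of its underside.
- jaw: Bystander: dental jaw model on a plaster block, 60 x 64 mm, 39 mm tall. Origin: centre of its underside.
- implants: Bystander: clear block with three implant posts, 50 x 90 mm, 58 mm tall. Origin: centre of its underside.
- jar: Bystander: small white jar, 54 mm diameter, 55 mm tall. Origin: centre of its underside.
- cards: Bystander: card holder with cards, 45 x 100 mm, 58 mm tall. Origin: centre of its underside.

How it is judged:
By the outcome, as a careful person would: the job done as asked, in the order asked, and still so for the second after the job is handed in, with the robot touching nothing.
It also fails if it takes over 72 s, if anything falls off the work surface, if the arm or the gripper's body presses on something with over 40 N, if the wrist force passes 120 N, or if a joint passes its speed limit or range.

ROBOT

A 6-joint arm with a two-finger parallel gripper is mounted at the origin on the work surface. World frame = base frame: x ahead of the robot, y to its left, z up, the work surface at z = 0. Lengths are in mm, angles in degrees, forces in N, time in s.
With the tool pointing down it reaches from about 375 to 900 mm from the base axis. Payload 3.1 kg.
Tool frame: the origin (TCP) lies at the very end of the fingers, on their centre line; the grasp point (between the pads) lies grip_depth behind it (grip_depth is the distance from the TCP to the grasp point, in mm); z points along the fingers, y is the line along which they close (so a half turn about z gives the same grasp; the last joint's range is limited). The gripper opens to 87 mm and grips with 3 to 60 N. Pads are 19 mm wide; open, the fingers measure 117 mm over their backs; the gripper's body (75 mm by 190 mm) begins 51 mm behind the grasp point.
Start: joints at [55.491, 30.224, 82.088, -0, 67.689, -10.227], TCP at [256.975, 569.702, 187.548] pointing down, gripper open.
Joint ranges: [-176.69, 176.69], [-43.24, 126.21], [12.49, 139.97], [-82, 262], [0, 151.66], [-163.58, 163.58]. Speed limits (degrees/s): [159.86, 159.86, 180, 180, 180, 180].

INTERFACE

Orientations are given as [roll, pitch, yaw] about the fixed x, y, z axes, in that order (R = Rz(yaw) Ry(pitch) Rx(roll)).
In Python, from station import * gives the robot as it stands. The module is installed in compiled form; this text tells all that it offers.
- The arm moves only by the tool send_rows, never from a script. Its arguments are lists of equal length, an entry for each row: "translation": the shift along the world's x, y, z in mm, a list of three; "spin": the turn about the world's z in rad; "claw": the opening, from 0 (shut) to 1 (fully open). In form: {"translation": [[dx, dy, dz], ...], "spin": [spin, ...], "claw": [claw, ...]}. A call has 1 to 12 rows; each row is the pose to reach, as a shift and turn from the pose commanded when the call began; what a row does not reach only later rows make up. A row lasts 1/10 s, in which the tool goes at most 50 mm and 8.59 degrees, less where a joint would pass 70% of its speed; a pose out of reach is approached as far as the arm can. A call with a gripper value outside its range is refused whole. The fingers move at their own pace and stop on an object; the grip force is fixed at half the most. Time passes only in rows, so rows that repeat a pose let the fingers close. It gives the time, the measured TCP pose, the force, the opening and the grip force at its end, in the units of the state.
- state(): the state, without advancing time (a new reading comes with each control period).
- read_camera(name): name is "side" or "top"; returns (picture, depth): 384x512x3 uint8, red, green, blue; 384x512 float32, mm along the optical axis (not along the pixel's ray), 0 where there is no reading.
- camera_model(name): a dict with "fx", "fy", "cx", "cy" (pixels), "camera_from_world" (4x4, takes a point from world to camera coordinates). Camera axes: x right, y up, looking along -z (the intrinsics and any distortion apply to the point x, -y, -z); pixel columns grow to the right and rows downward; lengths in mm; the calibration is good to about 2 mm. A picture is of the moment at which its call begins. camera_model takes no time and is no camera call.
- finish_job(): hands the job in; it is judged then, once.
Trained networks look in the newest picture that a camera, given by its name, has taken for a name from the list of things; names that differ only in an ending like _2 or _b are one class to them, and where a whole thing is asked for, a point or a joint stands for the part that bears it (a point fixed in the world has none). Each returns a list of dicts, best first, with "score" (0 to 1); they miss things now and then, are a little off and sometimes report something else, mostly with a low value. They report only what shows in the picture. A call takes as long as a camera call.
- recognise(camera, name): "bbox" ([centre column, centre row, width, height] in pixels, round what is visible of it).
- tip_of(camera, name): "uv" ([column, row] in pixels: a listed point, or the origin of a listed thing).
The state is a dict: "time_s": time; "joint_positions": joint angles; "qvel": joint speeds; "joint_efforts": joint torques, N m; "tcp_pos": TCP position; "tcp_rot": TCP orientation; "force": force on the tool from outside, world axes, zero at the start; "wrist_torque": the same for the moment, N m; "gripper_width": finger opening in mm; "grasp_force": force on a finger pad.
Only numpy, scipy, OpenCV 4.12 (cv2) and the standard library are available. Lean on these libraries where they do the work, as an engineer would, in place of code of your own. Each camera call takes 0.05 s, during which the arm holds its last target. There are 200 camera calls.

## Working session

There is one attempt and no reset: what is moved stays moved. The work goes in short steps, Python scripts to look and compute and a tool call to move; the robot and the scene stay as the last step left them, time stands still between calls to the robot, and variables do not carry over. Pictures are saved under pics/ and viewed, at most 13 in all, crops included, and the job is handed in when it is done.

Besides the shell and the picture viewer there is one more tool, called after ">>>" as name([rows], argument=value, ...), one row to a line, values as JSON. send_rows: Moves the arm, as the interface text tells. Its arguments: {"type":"object","properties":{"translation":{"type":"array"},"spin":{"type":"array"},"claw":{"type":"array"}},"required":["translation","spin","claw"]}

```bash
mkdir -p pics
cat > h.py <<'E'
from station import *
import numpy as np, cv2
def world(cam,u,v,z):
    m=camera_model(cam);T=np.array(m["camera_from_world"]);R=T[:3,:3];c=-R.T@T[:3,3]
    d=R.T@np.array([(u-m["cx"])/m["fx"],-(v-m["cy"])/m["fy"],-1.])
    return c+d*(z-c[2])/d[2]
def cloud(cam,dep):
    m=camera_model(cam);T=np.array(m["camera_from_world"])
    v,u=np.mgrid[:384,:512];P=np.stack([(u-m["cx"])/m["fx"]*dep,-(v-m["cy"])/m["fy"]*dep,-dep],-1)
    return (P-T[:3,3])@T[:3,:3]
def pix(cam,p):
    m=camera_model(cam);q=np.array(m["camera_from_world"])@np.r_[p,1]
    return m["cx"]-m["fx"]*q[0]/q[2], m["cy"]+m["fy"]*q[1]/q[2]
E
python3 - <<'E'
from h import *
for c in("top","side"):
    im,d=read_camera(c);cv2.imwrite(f"pics/{c}0.png",im[:,:,::-1]);np.save(f"{c}0.npy",d)
    m=camera_model(c);print(c,{k:(v if k!="camera_from_world" else np.round(v,3).tolist()) for k,v in m.items()})
    for n in "vase guard gate gate_tab bottle mug jaw implants jar cards".split():
        r=tip_of(c,n)[:2];b=recognise(c,n)[:1]
        print(n,[(np.round(x["uv"]).tolist(),round(x["score"],2),np.round(world(c,*x["uv"],40 if n=="gate_tab" else 0)[:2]).tolist()) for x in r],[np.round(x["bbox"]).tolist() for x in b])
print(state())
E
```

```text
top {'fx': 396.4343664980651, 'fy': 396.4343664980651, 'cx': 251.4195629275628, 'cy': 191.7574389181535, 'camera_from_world': [[0.02, -1.0, -0.01, 20.983], [0.982, 0.017, 0.188, -602.119], [-0.187, -0.014, 0.982, -1130.236], [0.0, 0.0, 0.0, 1.0]]}
vase [([322.0, 194.0], 0.64, [609.0, -189.0])] [[331.0, 184.0, 35.0, 35.0]]
guard [([210.0, 196.0], 0.92, [595.0, 162.0]), ([142.0, 172.0], 0.71, [670.0, 382.0])] [[196.0, 217.0, 37.0, 86.0]]Traceback (most recent call last):
  File "<stdin>", line 6, in <module>
ValueError: it knows: bottle, cards, gate_tab, guard, implants, jar, jaw, mug, vase
```

Run:
```python
from h import *
for c in("top","side"):
    im,d=read_camera(c);cv2.imwrite(f"pics/{c}1.png",cv2.resize(im[:,:,::-1],None,fx=1.5,fy=1.5));np.save(f"{c}0.npy",d);np.save(f"{c}im.npy",im)
    for n in "vase guard gate_tab bottle mug jaw implants jar cards".split():
        r=tip_of(c,n)[:2];b=recognise(c,n)[:1]
        print(n,[(np.round(x["uv"]).tolist(),round(x["score"],2),np.round(world(c,*x["uv"],40 if n=="gate_tab" else 0)[:2]).tolist()) for x in r],[np.round(x["bbox"]).tolist() for x in b])
    if c=="side":print(camera_model(c))
s=state();print(s["time_s"],s["tcp_pos"],s["tcp_rot"],s["gripper_width"])
```

```text
vase [([323.0, 194.0], 0.89, [608.0, -191.0])] [[333.0, 184.0, 35.0, 37.0]]
guard [([210.0, 197.0], 0.7, [593.0, 162.0])] [[207.0, 216.0, 57.0, 91.0]]
gate_tab [([180.0, 250.0], 0.67, [425.0, 239.0])] [[194.0, 238.0, 33.0, 36.0]]
bottle [([182.0, 254.0], 0.58, [414.0, 243.0])] [[196.0, 240.0, 33.0, 34.0]]
mug [([256.0, 151.0], 0.62, [746.0, 21.0])] [[260.0, 145.0, 29.0, 33.0]]
jaw [([328.0, 150.0], 0.84, [752.0, -210.0])] [[330.0, 147.0, 28.0, 23.0]]
implants [([139.0, 174.0], 0.65, [665.0, 392.0])] [[138.0, 171.0, 29.0, 20.0]]
jar [([391.0, 190.0], 0.72, [626.0, -403.0])] [[396.0, 187.0, 26.0, 19.0]]
cards [([107.0, 207.0], 0.6, [556.0, 483.0]), ([210.0, 196.0], 0.22, [596.0, 161.0])] [[108.0, 209.0, 43.0, 29.0]]
vase [([301.0, 247.0], 0.68, [595.0, -183.0])] [[315.0, 208.0, 34.0, 96.0]]
guard [([230.0, 183.0], 0.59, [605.0, 174.0])] [[209.0, 188.0, 79.0, 27.0]]
gate_tab [([166.0, 184.0], 0.65, [415.0, 245.0]), ([206.0, 150.0], 0.23, [618.0, 338.0])] [[187.0, 190.0, 42.0, 14.0]]
bottle [([307.0, 246.0], 0.72, [611.0, -190.0]), ([256.0, 260.0], 0.6, [467.0, -146.0])] [[259.0, 241.0, 
[... 269 characters left out ...]
28.0, -406.0])] [[376.0, 286.0, 27.0, 28.0]]
cards [([173.0, 151.0], 0.91, [552.0, 461.0])] [[174.0, 145.0, 27.0, 23.0]]
{'fx': 410.6758522670145, 'fy': 410.6758522670145, 'cx': 253.20598100670085, 'cy': 194.16530118648916, 'camera_from_world': array([[ 7.93803689e-01, -6.08029873e-01,  1.32430279e-02,
        -4.51968220e+02],
       [ 3.67828604e-01,  4.97326097e-01,  7.85728242e-01,
        -2.73386432e+02],
       [-4.84332347e-01, -6.18842813e-01,  6.18430070e-01,
        -9.49114560e+02],
       [ 0.00000000e+00,  0.00000000e+00,  0.00000000e+00,
         1.00000000e+00]])}
2.15 [256.97247353 569.69446198 187.53228124] [-1.79996914e+02  9.22813962e-05  1.55718210e+02] 86.92512431725302
```

View pics/top1.png

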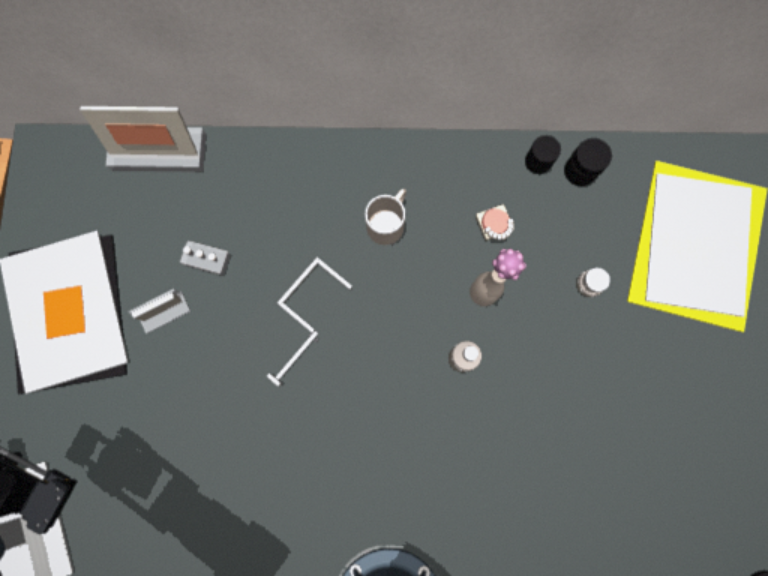

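View pics/side1.png

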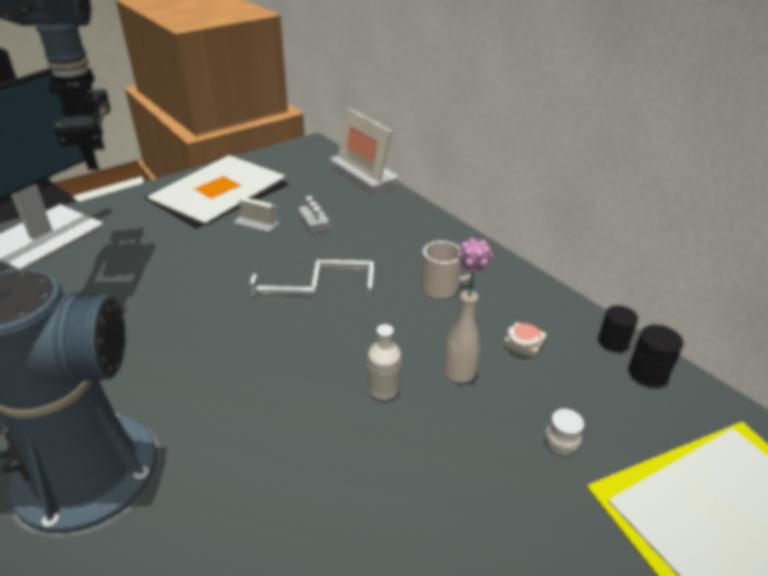

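The top view shows the guard as a white U: tab at 1.5x pixel (274,380), left mouth end (316,333), back corners (280,302) and (318,260), right mouth end (350,287). The vase base is near (485,295) with the bottle at (466,356), and the side view agrees. Next I'll fit the guard and measure the gripper shape.

Run:
```python
from h import *
from scipy.optimize import minimize
s=state();t=np.array(s["tcp_pos"]);yaw=np.radians(s["tcp_rot"][2])
# tool axes: R=Rz(yaw)Rx(180): x=(c,s), y=(s,-c)
ex=np.array([np.cos(yaw),np.sin(yaw)]);ey=np.array([np.sin(yaw),-np.cos(yaw)])
for c in("top","side"):
    P=cloud(c,np.load(f"{c}0.npy")).reshape(-1,3);P=P[(np.load(f"{c}0.npy").ravel()>0)]
    d=P[:,:2]-t[:2];k=(np.hypot(*d.T)<150)&(P[:,2]>t[2]-20);a=d[k]@ex;b=d[k]@ey;z=P[k,2]-t[2]
    for lo in range(-10,330,20):
        q=(z>=lo)&(z<lo+20)
        if q.sum()>3:print(c,lo,q.sum(),"x",np.round(np.percentile(a[q],[2,98])),"y",np.round(np.percentile(b[q],[2,98])))
# guard fit: rail-top centre lines against white mask, both cameras
L=[]
for c in("top","side"):
    im=np.load(f"{c}im.npy").astype(np.float32).min(2);im=cv2.GaussianBlur(im,(0,0),1.0);L.append((c,im))
def seg(p,q,z,n=25):
    s=np.linspace(0,1,n)[:,None];return np.c_[np.array(p)*(1-s)+np.array(q)*s,np.full(n,z)]
def model(p):
    x,y,w,g=p;G=np.vstack([seg((-48,59),(44,59),18),seg((44,59),(44,-59),18),seg((44,-59),(-48,-59),18),seg((-54,61+g),(-54,-61+g),17,30)])
    C,S=np.cos(w),np.sin(w);return np.c_[x+C*G[:,0]-S*G[:,1],y+S*G[:,0]+C*G[:,1],G[:,2]]
def cost(p,cams):
    M=model(p);r=0
    for c,im in L:
        if c not in cams:continue
        uv=np.array([pix(c,m) for m in M],np.float32)
        r-=cv2.remap(im,uv[:,:1].copy(),uv[:,1:].copy(),1).mean()
    return r+1e4*max(0,p[3]-135)
for cams in(["top"],["side"],["top","side"]):
    best=min((minimize(cost,[595+dx,164+dy,w,122],args=(cams,),method="Nelder-Mead",options=dict(initial_simplex=np.array([595+dx,164+dy,w,122])+np.vstack([np.zeros(4),np.diag([10,10,.1,6])]),maxiter=400)) for w in(.75,.85,.95,1.05) for dx,dy in((0,0),(8,8),(-8,8))),key=lambda r:r.fun)
    print(cams,np.round(best.x,3),best.fun)
# vase/bottle axes by depth
for c in("top","side"):
    P=cloud(c,np.load(f"{c}0.npy")).reshape(-1,3)
    for n,xy,r in(("vase",(602,-188),45),("bottle",(467,-146),45)):
        for lo,hi in((8,60),(100,130),(130,165),(235,290)):
            k=(np.hypot(P[:,0]-xy[0],P[:,1]-xy[1])<r)&(P[:,2]>lo)&(P[:,2]<hi)
            if k.sum()>3:print(c,n,lo,k.sum(),np.round(P[k].mean(0)),np.round(P[k].min(0)),np.round(P[k].max(0)))
```

```text
top 30 19 x [-11.   7.] y [42. 51.]
top 50 11 x [-5.  3.] y [42. 44.]
top 70 17 x [-11.  -5.] y [42. 51.]
top 90 31 x [-37.  32.] y [-89. -61.]
top 110 275 x [-38.  34.] y [-93.  33.]
top 130 843 x [-36.  35.] y [-96.   2.]
top 150 222 x [-26.  24.] y [-91.   2.]
top 170 115 x [-22.  21.] y [-52. -43.]
top 190 265 x [-37.  15.] y [-52. -28.]
side 30 72 x [-10.  12.] y [-60.  49.]
side 50 48 x [-10.  12.] y [-61. -45.]
side 70 53 x [-10.  12.] y [-64. -53.]
side 90 77 x [-36.  36.] y [-92.  60.]
side 110 281 x [-37.  35.] y [-95.  74.]
side 130 445 x [-36.  35.] y [-100.   83.]
side 150 161 x [-24.  23.] y [-57.   7.]
side 170 141 x [-22.  22.] y [-57. -12.]
side 190 264 x [-36.  36.] y [-56.  -5.]
side 210 209 x [-33.  33.] y [-40.  -0.]
side 230 199 x [-34.  31.] y [-40.  -3.]
side 250 208 x [-32.  31.] y [-40.  -3.]
side 270 205 x [-32.  30.] y [-40.  -5.]
side 290 264 x [-55.  46.] y [-43.  -6.]
side 310 299 x [-60.  60.] y [-81.   0.]Traceback (most recent call last):
  File "<stdin>", line 29, in <module>
  File "<stdin>", line 29, in <genexpr>
    res = _minimize_neldermead(fun, x0, args, callback, bounds=bounds,
                               **options)
    fxcc = func(xcc)
    fx = function(np.copy(x), *(wrapper_args + args))
  File "<stdin>", line 25, in cost
  File "h.py", line 12, in pix
    m=camera_model(cam);q=np.array(m["camera_from_world"])@np.r_[p,1]
ValueError: time passes only in moves, steps and waits
```

```bash
cat >> h.py <<'E'
_cm=camera_model;_c={}
def camera_model(n):
    if n not in _c:_c[n]=_cm(n)
    return _c[n]
E
python3 - <<'E'
from h import *
from scipy.optimize import minimize
s=state();t=np.array(s["tcp_pos"]);yaw=np.radians(s["tcp_rot"][2])
ex=np.array([np.cos(yaw),np.sin(yaw)]);ey=np.array([np.sin(yaw),-np.cos(yaw)])
Q=[]
for c in("top","side"):
    D=np.load(f"{c}0.npy");P=cloud(c,D)[D>0]
    d=P[:,:2]-t[:2];k=(np.hypot(*d.T)<150)&(P[:,2]>t[2]-20);Q.append(np.c_[d[k]@ex,d[k]@ey,P[k,2]-t[2]])
Q=np.vstack(Q)
print("rows z bins; cols y bins from -110 step 20: min..max x")
for lo in range(60,180,10):
    o=[]
    for y in range(-110,110,20):
        k=(Q[:,2]>=lo)&(Q[:,2]<lo+10)&(Q[:,1]>=y)&(Q[:,1]<y+20)
        o.append("%4.0f..%3.0f"%(Q[k,0].min(),Q[k,0].max()) if k.sum()>1 else "    -    ")
    print(lo,*o)
L=[]
for c in("top","side"):
    im=np.load(f"{c}im.npy").astype(np.float32).min(2);L.append((c,cv2.GaussianBlur(im,(0,0),1.0)))
def seg(p,q,z,n=25):
    s=np.linspace(0,1,n)[:,None];return np.c_[np.array(p)*(1-s)+np.array(q)*s,np.full(n,z)]
def model(p):
    x,y,w,g=p;G=np.vstack([seg((-48,59),(44,59),18),seg((44,59),(44,-59),18),seg((44,-59),(-48,-59),18),seg((-54,61+g),(-54,-61+g),17,30)])
    C,S=np.cos(w),np.sin(w);return np.c_[x+C*G[:,0]-S*G[:,1],y+S*G[:,0]+C*G[:,1],G[:,2]]
def cost(p,cams):
    M=model(p);r=0
    for c,im in L:
        if c not in cams:continue
        uv=np.array([pix(c,m) for m in M],np.float32)
        r-=cv2.remap(im,uv[:,:1].copy(),uv[:,1:].copy(),1).mean()
    return r+1e4*max(0,p[3]-135)
for cams in(["top"],["side"],["top","side"]):
    best=min((minimize(cost,[595+dx,164+dy,w,122],args=(cams,),method="Nelder-Mead",options=dict(initial_simplex=np.array([595+dx,164+dy,w,122])+np.vstack([np.zeros(4),np.diag([10,10,.1,6])]),maxiter=250)) for w in(.8,.95) for dx,dy in((0,0),(8,8))),key=lambda r:r.fun)
    print(cams,np.round(best.x,3),best.fun)
for c in("top","side"):
    P=cloud(c,np.load(f"{c}0.npy")).reshape(-1,3)
    for n,xy,r in(("vase",(602,-188),45),("bottle",(467,-146),45)):
        for lo,hi in((8,60),(100,130),(130,165),(235,290)):
            k=(np.hypot(P[:,0]-xy[0],P[:,1]-xy[1])<r)&(P[:,2]>lo)&(P[:,2]<hi)
            if k.sum()>3:print(c,n,lo,k.sum(),np.round(P[k].mean(0)),np.round(P[k].min(0)),np.round(P[k].max(0)))
E
```

```text
rows z bins; cols y bins from -110 step 20: min..max x
60     -         -      -10.. 11     -         -         -         -       -5..  0     -         -         -    
70     -         -      -10.. 13     -         -         -         -      -10.. -5     -         -         -    
80     -         -      -11.. 12     -         -         -         -      -11.. -5     -         -         -    
90     -         -       -8.. 11     -         -         -         -         -         -         -         -    
100  -30.. 34  -37.. 38  -37..-36     -         -         -         -      -34..-10  -37..-13     -         -    
110  -37.. 37  -38.. 37  -37..-36  -37..-25  -33..-24  -33..-28  -32..-26  -38..-16  -37..-14  -36..-36     -    
120  -37.. 35  -38.. 38  -38.. 37  -37.. 38  -33..-26  -33..-21  -32..-25  -37..-20  -38..-17  -37..-21     -    
130  -37.. 37  -38..-35  -36.. 35  -25..-23  -26..-22  -25..-22  -25..-24  -24..-24  -34..-25  -36..-23     -    
140  -37.. 37  -37.. 38  -32.. 36  -27.. 19  -26..-23  -26..-23  -26..-24  -25..-18  -36..-10  -37.. -8     -    
150  -22.. 33  -34.. 30
[... 890 characters left out ...]
p bottle 100 77 [ 467. -135.  106.] [ 452. -158.  100.] [ 486. -122.  130.]
top bottle 130 76 [ 469. -140.  141.] [ 458. -153.  133.] [ 480. -128.  145.]
side vase 8 316 [ 590. -205.   35.] [ 575. -221.    8.] [ 628. -168.   60.]
side vase 100 171 [ 598. -198.  114.] [ 584. -213.  101.] [ 625. -174.  130.]
side vase 130 101 [ 600. -195.  148.] [ 594. -203.  130.] [ 615. -182.  165.]
side vase 235 380 [ 598. -198.  264.] [ 579. -217.  238.] [ 628. -171.  280.]
side bottle 8 298 [ 454. -159.   35.] [ 439. -172.    8.] [ 489. -128.   60.]
side bottle 100 135 [ 463. -150.  111.] [ 450. -163.  100.] [ 483. -127.  130.]
side bottle 130 81 [ 466. -145.  138.] [ 456. -156.  130.] [ 479. -130.  141.]
```

>>> send_rows([
  [220,-570,0],
  [220,-570,0],
  [220,-570,0],
  [220,-570,0],
  [220,-570,0],
  [220,-570,0],
  [220,-570,0],
  [220,-570,0],
  [220,-570,0],
  [220,-570,0],
  [220,-570,0],
  [220,-570,0],
], spin=[0,0,0,0,0,0,0,0,0,0,0,0], claw=[0,0,0,0,0,0,0,0,0,0,0,0])

```text
time_s: 3.35
tcp_pos: [473.7, 7.8, 187.9]
tcp_rot: [180.0, 0.1, 155.7]
force: [1.3, 0.2, -0.4]
gripper_width: 2.7
grasp_force: 0.0
```

Run:
```python
from h import *
s=state();t=np.array(s["tcp_pos"]);yaw=np.radians(s["tcp_rot"][2]);print(s["time_s"],t,s["tcp_rot"],s["gripper_width"],np.round(s["joint_positions"],1))
ex=np.array([np.cos(yaw),np.sin(yaw)]);ey=np.array([np.sin(yaw),-np.cos(yaw)])
Q=[]
for c in("top","side"):
    im,D=read_camera(c);P=cloud(c,D)[D>0]
    u,v=map(int,pix(c,t+[0,0,90]));print(c,"tcp px",pix(c,t))
    a=im[max(0,v-75):v+75,max(0,u-100):u+100,::-1];cv2.imwrite(f"pics/g_{c}.png",cv2.resize(a,None,fx=4,fy=4,interpolation=2))
    d=P[:,:2]-t[:2];k=(np.hypot(*d.T)<150)&(P[:,2]>t[2]-30);Q.append(np.c_[d[k]@ex,d[k]@ey,P[k,2]-t[2]])
Q=np.vstack(Q)
for lo in range(-20,200,10):
    o=[]
    for y in range(-110,110,20):
        k=(Q[:,2]>=lo)&(Q[:,2]<lo+10)&(Q[:,1]>=y)&(Q[:,1]<y+20)
        o.append("%4.0f..%3.0f"%(Q[k,0].min(),Q[k,0].max()) if k.sum()>1 else "    -    ")
    print(lo,*o)
```

```text
3.35 [473.68047274   7.83510924 187.89889274] [1.79974836e+02 5.34604335e-02 1.55689173e+02] 2.727112555129806 [-12.6  18.6 103.2   0.   58.2 -78.3]
top tcp px (np.float64(259.30263599532583), np.float64(230.66813749393646))
side tcp px (np.float64(223.09948867038304), np.float64(174.0079119878972))
-20     -         -         -         -         -         -         -         -         -         -         -    
-10     -         -         -         -         -         -         -         -         -         -         -    
0     -         -         -         -         -         -         -         -         -         -         -    
10     -         -         -         -         -         -         -         -         -         -         -    
20     -         -         -         -         -         -         -         -         -         -         -    
30     -         -         -         -      -16..  5    4..  4     -         -         -         -         -    
40     -         -         -         -      -16..  5     -         -         -         -         -         -    
50     
[... 993 characters left out ...]
   31.. 38     -    
140  -41.. 36  -42.. 38  -31.. 25   19.. 20   19.. 20   20.. 20   20.. 20   19.. 20   21.. 31  -20.. 38  -33.. 35
150  -35.. 34  -36.. 34  -30.. 19   17.. 19   17.. 21   20.. 21     -         -         -      -14.. 34  -29.. 27
160     -         -      -27.. 16   17.. 17   17.. 21     -         -         -         -         -         -    
170     -         -      -25.. 17  -30.. 19   17.. 21     -         -         -         -         -         -    
180     -         -      -25.. 17   17.. 17     -         -         -         -         -         -         -    
190     -         -      -39.. 32  -19.. 32  -40.. 38   38.. 38     -         -         -         -         -
```

View pics/g_side.png

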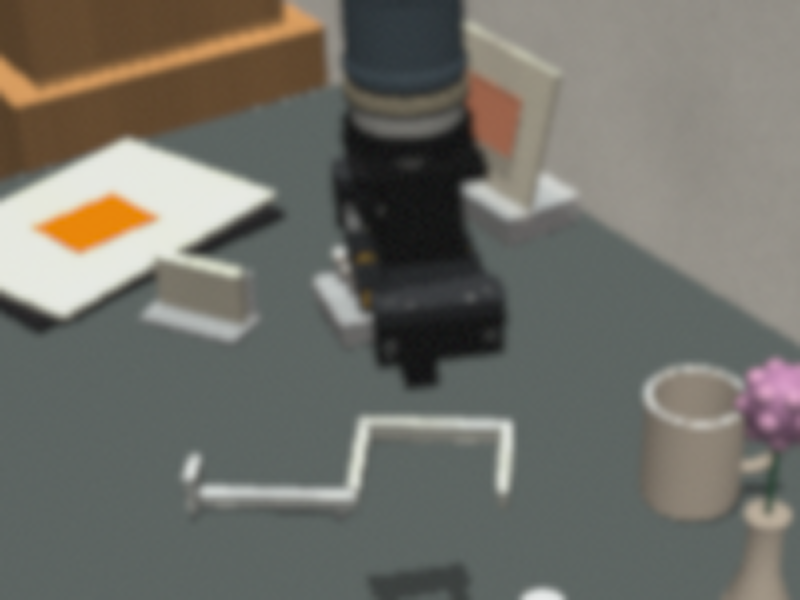

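The crop shows the gripper from the side. The visible finger end is at crop pixel (420,385), which looks higher than the TCP projection, so I'll check that.

Run:
```python
from h import *
s=state();t=np.array(s["tcp_pos"]);print(s["time_s"],t)
im,D=read_camera("side");P=cloud("side",D)
for h in(0,15,30,45,60,90):
    u,v=pix("side",t+[0,0,h]);u0,v0=int(round(u)),int(round(v))
    print(h,round(u,1),round(v,1),im[v0,u0],D[v0,u0],np.round(P[v0,u0]))
a=im[130:200,180:270,::-1];cv2.imwrite("pics/z_side.png",cv2.resize(a,None,fx=8,fy=8,interpolation=cv2.INTER_NEAREST))
```

```text
3.45 [477.19722251   3.91232098 188.21201857]
0 225.1 174.1 [189 193 182] 1363.5295 [610. 208.  16.]
15 224.9 169.4 [ 93 101  99] 1417.9233 [641. 254.  -2.]
30 224.7 164.6 [64 69 68] 1037.4801 [473.  -4. 223.]
45 224.6 159.6 [20 20 21] 1029.5844 [474.  -3. 237.]
60 224.4 154.6 [20 22 20] 921.88983 [426. -72. 306.]
90 224.0 144.3 [58 59 61] 902.5637 [426. -74. 335.]
```

View pics/z_side.png

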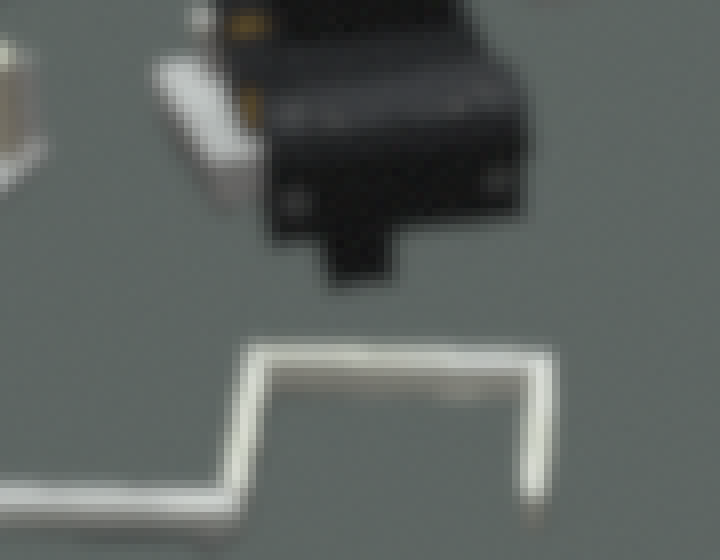

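The picture and depth put the visible finger end about 30 mm above the reported TCP. I'll go down carefully to find where contact really is.

>>> send_rows([
  [0,0,-50],
  [0,0,-100],
  [0,0,-140],
  [0,0,-165],
  [0,0,-178],
  [0,0,-182],
], spin=[0,0,0,0,0,0], claw=[0,0,0,0,0,0])

```text
time_s: 4.1
tcp_pos: [471.3, 11.5, 4.1]
tcp_rot: [-180.0, -0.2, 155.8]
force: [0.1, 0.4, 0.2]
gripper_width: 0.6
grasp_force: 0.0
```

Run:
```python
from h import *
s=state();t=np.array(s["tcp_pos"]);print(s["time_s"],t,s["force"],s["gripper_width"])
im,D=read_camera("side");P=cloud("side",D)
for h in(0,15,30,45,60,90):
    u,v=pix("side",t+[0,0,h]);u0,v0=int(round(u)),int(round(v))
    print(h,round(u,1),round(v,1),im[v0,u0],D[v0,u0],np.round(P[v0,u0]))
u,v=map(int,pix("side",t+[0,0,60]))
cv2.imwrite("pics/d_side.png",cv2.resize(im[v-50:v+50,u-65:u+65,::-1],None,fx=6,fy=6,interpolation=2))
print(dir())
```

```text
4.1 [471.28525807  11.47795941   4.1197787 ] [0.1194844  0.42132265 0.16590245] 0.5718820150074776
0 223.7 225.8 [60 65 63] 1184.2094 [473.  12.   2.]
15 223.6 221.9 [61 64 64] 1203.7864 [485.  30.  -2.]
30 223.4 218.0 [32 33 32] 1044.7606 [422. -63. 113.]
45 223.2 214.0 [21 22 23] 1025.0836 [418. -71. 134.]
60 223.1 209.9 [32 33 34] 1014.53424 [417. -72. 149.]
90 222.7 201.6 [41 43 45] 1035.832 [434. -49. 151.]
['D', 'P', 'PlanningError', '__annotations__', '__builtins__', '__cached__', '__doc__', '__file__', '__loader__', '__name__', '__package__', '__spec__', 'camera_model', 'cloud', 'cv2', 'finish_job', 'grip_depth', 'h', 'im', 'np', 'pix', 'read_camera', 'recognise', 's', 'state', 't', 'tip_of', 'u', 'u0', 'v', 'v0', 'world']
```

View pics/d_side.png

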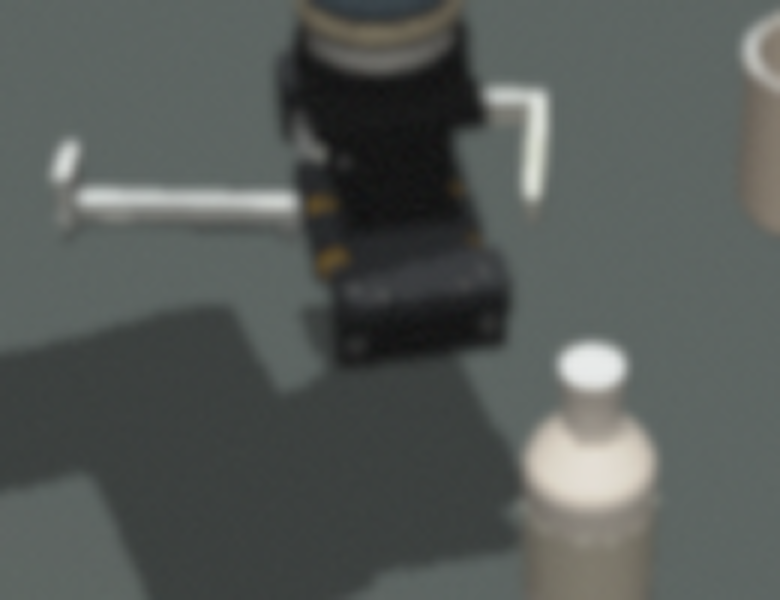

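>>> send_rows([
  [0,0,-3],
  [0,0,-5],
  [0,0,-6],
], spin=[0,0,0], claw=[0,0,0])

```text
time_s: 4.45
tcp_pos: [473.6, 10.0, 0.2]
tcp_rot: [180.0, 0.1, 155.7]
force: [0.6, -0.1, -0.4]
gripper_width: 0.4
grasp_force: 0.0
```

Run:
```python
from h import *
s=state();t=np.array(s["tcp_pos"]);print(grip_depth,s["time_s"],t,s["force"],s["joint_positions"])
for c in("top","side"):
    im,D=read_camera(c);P=cloud(c,D)[D>0];k=(np.hypot(P[:,0]-t[0],P[:,1]-t[1])<110)&(P[:,2]>3)
    z=P[k];print(c,np.histogram(z[:,2],np.arange(0,200,10))[0])
```

```text
18.700000000000003 4.45 [4.73579831e+02 1.00329754e+01 2.16121321e-01] [ 0.61931247 -0.10361605 -0.40859472] [-1.23396192e+01  3.80984737e+01  1.11888336e+02  2.70615926e-03
  2.99185098e+01 -7.80748637e+01]
top [46  0  0  0  0  0  0  0  0  0  0  0  0  0 94 32  0  0  0]
side [ 15   0   0   0   0   0   0   0   0   0  48 111 190  87 411  73  64  61
  61]
```

>>> send_rows([
  [0,0,-3],
  [0,0,-6],
  [0,0,-8],
  [0,0,-8],
], spin=[0,0,0,0], claw=[0,0,0,0])

```text
time_s: 4.95
tcp_pos: [472.8, 10.0, -8.8]
tcp_rot: [-180.0, -0.0, 155.7]
force: [0.5, -0.2, -0.4]
gripper_width: 0.7
grasp_force: 0.0
```

The TCP readout is about 30 mm below the real fingertips: there was no contact at -8.8. Now I'll raise the arm and move inward, to see how the arm behaves at the edge of its reach.

>>> send_rows([
  [0,0,50],
  [0,0,100],
  [-40,0,130],
  [-80,0,130],
  [-120,0,130],
  [-160,0,130],
  [-200,0,130],
  [-250,0,130],
  [-250,0,130],
], spin=[0,0,0,0,0,0,0,0,0], claw=[0,0,0,0,0,0,0,0,0])

```text
time_s: 5.85
tcp_pos: [224.8, 8.4, 123.1]
tcp_rot: [-180.0, 0.3, 155.6]
force: [0.5, -0.1, -0.5]
gripper_width: 0.4
grasp_force: 0.0
```

Run:
```python
from h import *
s=state();print(s["time_s"],np.round(s["tcp_pos"],1),np.round(s["tcp_rot"],2),np.round(s["joint_positions"],1))
```

```text
5.85 [224.8   8.4 123.1] [-179.96    0.28  155.57] [-2.740e+01  8.200e+00  1.399e+02 -1.000e-01  3.170e+01 -9.290e+01]
```

>>> send_rows([
  [-30,0,0],
  [-40,0,0],
  [-40,0,0],
  [-40,0,0],
], spin=[0,0,0,0], claw=[0,0,0,0])

```text
time_s: 6.25
tcp_pos: [201.8, 11.0, 140.7]
tcp_rot: [-179.6, -0.7, 155.7]
force: [0.8, -0.2, 0.3]
gripper_width: 0.1
grasp_force: 0.0
```

Run:
```python
from h import *
s=state();print(s["time_s"],np.round(s["tcp_pos"],1),np.round(s["tcp_rot"],2),np.round(s["joint_positions"],1))
```

```text
6.25 [201.8  11.  140.7] [-179.61   -0.73  155.71] [-29.3   2.7 139.9  -0.7  38.1 -94.4]
```

>>> send_rows([
  [150,0,900],
  [150,0,900],
  [150,0,900],
  [150,0,900],
  [150,0,900],
  [150,0,900],
  [150,0,900],
  [150,0,900],
  [150,0,900],
  [150,0,900],
  [150,0,900],
  [150,0,900],
], spin=[0,0,0,0,0,0,0,0,0,0,0,0], claw=[0,0,0,0,0,0,0,0,0,0,0,0])

```text
time_s: 7.45
tcp_pos: [300.1, 10.9, 724.8]
tcp_rot: [-179.6, -0.8, 155.8]
force: [0.7, 0.0, 1.2]
gripper_width: 0.7
grasp_force: 0.0
```

Run:
```python
from h import *
s=state();print(s["time_s"],np.round(s["tcp_pos"],1),np.round(s["tcp_rot"],2),np.round(s["joint_positions"],1))
```

```text
7.45 [300.1  10.9 724.8] [-179.6    -0.84  155.76] [-19.2  -6.5  49.8  -0.5 137.6 -85.3]
```

The small tilt picked up at the reach limit stays in the commanded pose. Tilt can therefore be built up at the limit and then turned with spin, so I'll push further upward.

>>> send_rows([
  [100,0,600],
  [100,0,600],
  [100,0,600],
  [100,0,600],
  [100,0,600],
  [100,0,600],
  [100,0,600],
  [100,0,600],
], spin=[0,0,0,0,0,0,0,0], claw=[0,0,0,0,0,0,0,0])

```text
time_s: 8.25
tcp_pos: [349.2, 6.5, 817.3]
tcp_rot: [-179.9, 1.4, 155.7]
force: [-0.5, 0.3, 0.7]
gripper_width: 0.6
grasp_force: 0.0
```

Run:
```python
from h import *
s=state();print(s["time_s"],np.round(s["tcp_pos"],1),np.round(s["tcp_rot"],2),np.round(s["joint_positions"],1))
```

```text
8.25 [349.2   6.5 817.3] [-179.91    1.39  155.73] [-17.2   4.3  22.8  -0.6 151.6 -83.4]
```

>>> send_rows([
  [0,0,400],
  [0,0,400],
  [0,0,400],
], spin=[0,0,0], claw=[0,0,0])

```text
time_s: 8.55
tcp_pos: [343.9, 4.6, 830.8]
tcp_rot: [179.8, 3.9, 155.7]
force: [0.0, -0.0, 0.1]
gripper_width: 0.2
grasp_force: 0.0
```

>>> send_rows([
  [-200,60,400],
  [-200,60,400],
  [-200,60,400],
], spin=[0,0,0], claw=[0,0,0])

```text
time_s: 8.85
tcp_pos: [287.8, 21.6, 841.8]
tcp_rot: [179.6, 6.0, 155.7]
force: [-0.1, -0.2, 0.4]
gripper_width: 0.5
grasp_force: 0.0
```

>>> send_rows([
  [-200,60,200],
  [-200,60,200],
  [-200,60,200],
], spin=[0,0,0], claw=[0,0,0])

```text
time_s: 9.15
tcp_pos: [212.2, 51.9, 843.5]
tcp_rot: [179.6, 7.9, 155.7]
force: [0.7, 0.6, 0.2]
gripper_width: 0.4
grasp_force: 0.0
```

Run:
```python
from h import *
s=state();print(s["time_s"],np.round(s["tcp_pos"],1),np.round(s["tcp_rot"],2),np.round(s["joint_positions"],1))
```

```text
9.15 [212.2  51.9 843.5] [179.57   7.91 155.66] [-15.4  -9.8  30.3  -1.7 151.6 -82.6]
```

>>> send_rows([
  [-200,60,300],
  [-200,60,300],
], spin=[0,0], claw=[0,0])

```text
time_s: 9.35
tcp_pos: [179.4, 72.9, 849.1]
tcp_rot: [179.5, 10.0, 155.6]
force: [0.3, 0.5, 0.7]
gripper_width: 0.2
grasp_force: 0.0
```

>>> send_rows([
  [-100,30,300],
  [-100,30,300],
], spin=[0,0], claw=[0,0])

```text
time_s: 9.55
tcp_pos: [169.2, 87.6, 860.5]
tcp_rot: [179.1, 12.3, 155.6]
force: [0.7, -0.2, 0.9]
gripper_width: -0.0
grasp_force: 0.0
```

>>> send_rows([
  [-100,30,300],
  [-100,30,300],
], spin=[0,0], claw=[0,0])

```text
time_s: 9.75
tcp_pos: [158.4, 100.3, 871.2]
tcp_rot: [178.5, 14.4, 155.6]
force: [-1.3, -0.5, -0.7]
gripper_width: 0.2
grasp_force: 0.0
```

>>> send_rows([
  [-100,30,300],
  [-100,30,300],
], spin=[0,0], claw=[0,0])

```text
time_s: 9.95
tcp_pos: [146.6, 110.5, 882.1]
tcp_rot: [177.8, 16.5, 155.6]
force: [-0.5, -0.2, 0.5]
gripper_width: 0.4
grasp_force: 0.0
```

>>> send_rows([
  [-100,30,300],
  [-100,30,300],
], spin=[0,0], claw=[0,0])

```text
time_s: 10.15
tcp_pos: [135.4, 118.4, 893.5]
tcp_rot: [176.8, 18.7, 155.5]
force: [-0.7, -0.1, 0.7]
gripper_width: 0.1
grasp_force: 0.0
```

Run:
```python
from h import *
s=state();print(s["time_s"],np.round(s["tcp_pos"],1),np.round(s["tcp_rot"],2),np.round(s["joint_positions"],1))
```

```text
10.15 [135.4 118.4 893.5] [176.77  18.7  155.46] [ 30.9  -9.   20.7 -29.2 151.6 -62.9]
```

>>> send_rows([
  [50,-60,300],
  [50,-60,300],
], spin=[0,0], claw=[0,0])

```text
time_s: 10.35
tcp_pos: [163.9, 103.2, 911.1]
tcp_rot: [176.2, 21.0, 155.6]
force: [0.8, 0.5, -0.8]
gripper_width: 0.6
grasp_force: 0.0
```

>>> send_rows([
  [50,-60,300],
  [50,-60,300],
], spin=[0,0], claw=[0,0])

```text
time_s: 10.55
tcp_pos: [190.4, 89.0, 924.0]
tcp_rot: [176.0, 22.9, 155.2]
force: [-1.5, 0.0, 0.0]
gripper_width: 0.3
grasp_force: 0.0
```

>>> send_rows([
  [50,-60,300],
  [50,-60,300],
], spin=[0,0], claw=[0,0])

```text
time_s: 10.75
tcp_pos: [204.7, 66.3, 928.7]
tcp_rot: [175.7, 24.2, 155.1]
force: [-0.0, 0.9, 0.0]
gripper_width: 0.3
grasp_force: 0.0
```

>>> send_rows([
  [0,-60,300],
  [0,-60,300],
], spin=[0,0], claw=[0,0])

```text
time_s: 10.95
tcp_pos: [210.5, 53.1, 933.2]
tcp_rot: [175.7, 25.6, 154.7]
force: [0.5, 0.4, 0.0]
gripper_width: -0.0
grasp_force: 0.0
```

Run:
```python
from h import *
s=state();print(s["time_s"],np.round(s["tcp_pos"],1),np.round(s["tcp_rot"],2),np.round(s["joint_positions"],1))
```

```text
10.95 [210.5  53.1 933.2] [175.74  25.56 154.73] [-21.6 -10.1  12.6   5.6 151.6 -81.7]
```

>>> send_rows([
  [-190,75,150],
  [-190,75,150],
], spin=[0,0], claw=[0,0])

```text
time_s: 11.15
tcp_pos: [166.8, 69.9, 933.9]
tcp_rot: [175.6, 25.8, 154.0]
force: [-0.6, 0.4, 0.1]
gripper_width: 0.5
grasp_force: 0.0
```

>>> send_rows([
  [-190,75,150],
  [-190,75,150],
], spin=[0,0], claw=[0,0])

```text
time_s: 11.35
tcp_pos: [131.8, 78.9, 933.6]
tcp_rot: [175.1, 25.6, 154.6]
force: [-0.1, -0.1, 0.6]
gripper_width: 0.7
grasp_force: 0.0
```

>>> send_rows([
  [-100,40,200],
  [-100,40,200],
], spin=[0,0], claw=[0,0])

```text
time_s: 11.55
tcp_pos: [102.9, 80.8, 932.8]
tcp_rot: [174.9, 25.7, 154.8]
force: [0.2, -0.5, 0.4]
gripper_width: 0.4
grasp_force: 0.0
```

Run:
```python
from h import *
s=state();print(s["time_s"],np.round(s["tcp_pos"],1),np.round(s["tcp_rot"],2),np.round(s["joint_positions"],1))
```

```text
11.55 [102.9  80.8 932.8] [174.86  25.69 154.77] [ 46.5  -8.5  12.5 -53.4 151.6 -72.1]
```

```bash
cat > kin.py <<'E'
import numpy as np
from scipy.optimize import least_squares
from scipy.spatial.transform import Rotation as Ro
lo=np.array([-176.69,-43.24,12.49,-82,0,-163.58]);hi=np.array([176.69,126.21,139.97,262,151.66,163.58])
S=[([55.491,30.224,82.088,0,67.689,-10.227],[256.975,569.702,187.548],[180,0,155.718]),
([-12.34,38.098,111.888,0,29.92,-78.07],[473.58,10.03,.22],[180,0,155.7]),
([-27.4,8.2,139.9,-.1,31.7,-92.9],[224.8,8.4,123.1],[-179.96,.28,155.57]),
([-19.2,-6.5,49.8,-.5,137.6,-85.3],[300.1,10.9,724.8],[-179.6,-.84,155.76]),
([-17.2,4.3,22.8,-.6,151.6,-83.4],[349.2,6.5,817.3],[-179.91,1.39,155.73]),
([-15.4,-9.8,30.3,-1.7,151.6,-82.6],[212.2,51.9,843.5],[179.57,7.91,155.66]),
([30.9,-9,20.7,-29.2,151.6,-62.9],[135.4,118.4,893.5],[176.77,18.7,155.46]),
([-21.6,-10.1,12.6,5.6,151.6,-81.7],[210.5,53.1,933.2],[175.74,25.56,154.73]),
([46.5,-8.5,12.5,-53.4,151.6,-72.1],[102.9,80.8,932.8],[174.86,25.69,154.77])]
def E(a,d):return Ro.from_euler(a,d,degrees=True)
def rot(q,s4=1):return E('z',q[0])*E('y',q[1]+q[2])*E('z',s4*q[3])*E('y',q[4])*E('z',q[5]+90)
def fk(q,k,s4=1):
    R=rot(q,s4);p=k[:3]+E('y',q[1]).apply([0,0,k[3]])+E('y',q[1]+q[2]).apply([k[4],0,k[5]])
    return E('z',q[0]).apply(p)+R.apply([0,0,k[6]]),R
def fit(s4):
    f=lambda k:np.concatenate([fk(q,k,s4)[0]-p for q,p,_ in S])
    r=least_squares(f,[0,100,300,400,0,400,300]);return r.x,np.sqrt(np.mean(r.fun**2))
k,rms=fit(1)
def ik(p,R,q0):
    def f(q):
        a,B=fk(q,k);return np.r_[(a-p),100*(R*B.inv()).as_rotvec()]
    r=least_squares(f,np.clip(q0,lo+.1,hi-.1),bounds=(lo,hi));return r.x,np.abs(r.fun).max()
E
python3 - <<'E'
from kin import *
for s4 in(1,-1):
    kk,e=fit(s4);print(s4,np.round(kk,1),e,[np.round(np.degrees((Ro.from_euler('xyz',r,degrees=True)*rot(q,s4).inv()).magnitude()),1) for q,p,r in S])
R0=Ro.from_euler('xyz',[174.86,25.69,154.77],degrees=True)
def pose(V,face,gap=32,z=10):  # vase axis, facing azimuth; returns TCP
    R=E('z',face+25)*R0;d=np.array([np.cos(np.radians(face)),np.sin(np.radians(face)),0])
    tip=np.r_[V,z]-gap*d;return tip+30*R.as_matrix()[:,2],R
for n,V,fa in(("A",(602,-189),95),("A",(602,-189),80),("B",(585,10),95),("B",(585,10),110),("P",(524,77),110),("P",(524,77),51),("C",(590,159),51),("C",(590,159),80),("tab",(400,250),-39)):
    p,R=pose(V,fa);o=[]
    for q6 in(-140,-70,0,70,140):
        for q4 in(-50,0,50,180):
            q,e=ik(p,R,[np.degrees(np.arctan2(p[1],p[0]))-10,40,90,q4,50,q6])
            if e<1 and not any(np.abs(q-x).max()<2 for x in o):o.append(q)
    print(n,fa,np.round(p),[np.round(q).astype(int).tolist() for q in o])
E
```

```text
1 [2.000e-01 1.111e+02 2.751e+02 5.873e+02 1.138e+02 3.918e+02 3.408e+02] 0.13481300586480768 [np.float64(0.0), np.float64(0.1), np.float64(0.1), np.float64(0.0), np.float64(0.1), np.float64(0.0), np.float64(0.0), np.float64(0.1), np.float64(0.1)]
-1 [ 33.9  91.8 -63.7 565.6 152.7 385.9 -48.8] 34.65136649816092 [np.float64(0.0), np.float64(0.1), np.float64(0.2), np.float64(1.0), np.float64(1.1), np.float64(3.4), np.float64(58.4), np.float64(11.3), np.float64(106.9)]
A 95 [ 601. -208.  -17.] [[-37, 55, 72, 16, 75, 130]]
A 80 [ 596. -207.  -17.] [[-40, 53, 78, 21, 69, 138]]
B 95 [584.  -9. -17.] [[-24, 50, 87, 22, 63, 137]]
B 110 [589.  -9. -17.] [[-21, 52, 81, 17, 69, 129]]
P 110 [528.  58. -17.] [[-17, 49, 92, 19, 61, 129]]
P 51 [510.  64. -17.] [[-23, 44, 116, 59, 31, 141]]
C 51 [576. 146. -17.] [[-11, 45, 108, 55, 31, 158]]
C 80 [584. 141. -17.] [[-12, 48, 96, 35, 49, 151]]
tab -39 [387. 264. -17.] [[37, 44, 120, -82, 24, 64]]
```

```bash
cat > plan.py <<'E'
from kin import *
def R_of(s):return Ro.from_euler('xyz',s,degrees=True)
def chain(q,p,R,legs):
    # legs: (dp, spin_deg, n)
    for dp,sp,n in legs:
        for i in range(1,n+1):
            q2,e=ik(p+np.array(dp)*i/n,E('z',sp*i/n)*R,q)
            if e>.5 or np.abs(q2-q).max()>15:print("  bad",i,np.round(e,1),np.round(q2-q).astype(int))
            q=q2
        p=p+np.array(dp);R=E('z',sp)*R;print(np.round(p),sp,np.round(q).astype(int).tolist())
    return q,p,R
E
python3 - <<'E'
from plan import *
q=[46.5,-8.5,12.5,-53.4,151.6,-72.1];p,R=fk(q,k)
chain(q,p,R,[((297,-180,-433),0,14),((0,0,0),-80,10),((0,0,0),-80,10),((100,-80,-60),-80,10),((104,-28,0),0,4),((0,0,-420),0,12)])
E
```

```text
bad 1 1.4 [-35  -8  13  32  -6  -2]
  bad 2 5.2 [-12  -4  10   7  -6  -4]
  bad 3 7.3 [-15  -3   8   8  -5  -7]
  bad 4 7.2 [-17  -2   6   9  -3  -9]
  bad 5 5.8 [-17  -2   6  10  -1 -10]
  bad 6 4.5 [-15  -2   6   9  -1  -9]
  bad 7 0.8 [-12  -2   7   7  -1  -8]
  bad 8 0.0 [ 21   3   5 -10 -13  11]
[400. -99. 500.] 0 [-39, -17, 95, 11, 78, -105]
[400. -99. 500.] -80 [-9, -1, 82, -26, 95, 2]
[400. -99. 500.] -80 [-20, 14, 66, -14, 124, 69]
[ 500. -179.  440.] -80 [-41, 22, 62, 16, 117, 138]
[ 604. -207.  440.] 0 [-37, 33, 44, 18, 123, 144]
[ 604. -207.   20.] 0 [-37, 52, 71, 15, 79, 131]
```

>>> send_rows([
  [20,0,-15],
  [45,-5,-35],
  [75,-15,-60],
  [110,-30,-95],
  [145,-50,-135],
  [180,-75,-180],
  [210,-100,-225],
  [240,-130,-270],
  [265,-150,-315],
  [285,-170,-360],
  [297,-180,-405],
  [297,-180,-433],
], spin=[0,0,0,0,0,0,0,0,0,0,0,0], claw=[0,0,0,0,0,0,0,0,0,0,0,0])

```text
time_s: 12.75
tcp_pos: [319.2, -34.3, 659.6]
tcp_rot: [175.0, 25.7, 154.8]
force: [0.6, 0.0, -0.1]
gripper_width: 0.7
grasp_force: 0.0
```

Run:
```python
from h import *
s=state();print(s["time_s"],np.round(s["tcp_pos"],1),np.round(s["tcp_rot"],2),np.round(s["joint_positions"],1))
```

```text
12.75 [319.2 -34.3 659.6] [175.03  25.66 154.76] [-39.1 -24.4  75.7  11.2 104.5 -99.9]
```

>>> send_rows([
  [20,-15,-40],
  [40,-30,-80],
  [60,-45,-120],
  [80,-65,-160],
  [80,-65,-160],
  [80,-65,-160],
  [80,-65,-160],
  [80,-65,-160],
  [80,-65,-160],
  [80,-65,-160],
  [80,-65,-160],
], spin=[-0.14,-0.28,-0.42,-0.56,-0.7,-0.84,-0.98,-1.12,-1.26,-1.4,-1.4], claw=[0.42,0.42,0.42,0.42,0.42,0.42,0.42,0.42,0.42,0.42,0.42])

```text
time_s: 13.85
tcp_pos: [400.0, -98.3, 500.6]
tcp_rot: [175.2, 25.6, 74.8]
force: [-0.5, -0.4, -0.2]
gripper_width: 36.2
grasp_force: 0.0
```

>>> send_rows([
  [0,0,0],
  [0,0,0],
  [0,0,0],
  [0,0,0],
  [0,0,0],
  [0,0,0],
  [0,0,0],
  [0,0,0],
  [0,0,0],
  [0,0,0],
  [0,0,0],
], spin=[-0.14,-0.28,-0.42,-0.56,-0.7,-0.84,-0.98,-1.12,-1.26,-1.4,-1.4], claw=[0.42,0.42,0.42,0.42,0.42,0.42,0.42,0.42,0.42,0.42,0.42])

```text
time_s: 14.95
tcp_pos: [398.7, -99.6, 501.3]
tcp_rot: [175.1, 25.6, -5.5]
force: [0.1, -0.4, -0.3]
gripper_width: 37.0
grasp_force: 0.0
```

>>> send_rows([
  [10,-8,-6],
  [20,-16,-12],
  [30,-24,-18],
  [40,-32,-24],
  [50,-40,-30],
  [60,-48,-36],
  [70,-56,-42],
  [80,-64,-48],
  [90,-72,-54],
  [100,-80,-60],
  [100,-80,-60],
], spin=[-0.14,-0.28,-0.42,-0.56,-0.7,-0.84,-0.98,-1.12,-1.26,-1.4,-1.4], claw=[0.42,0.42,0.42,0.42,0.42,0.42,0.42,0.42,0.42,0.42,0.42])

```text
time_s: 16.05
tcp_pos: [498.1, -178.9, 441.0]
tcp_rot: [175.1, 25.7, -85.7]
force: [-0.6, -0.1, -0.2]
gripper_width: 36.4
grasp_force: 0.0
```

Run:
```python
from plan import *
from h import *
s=state();p=np.array(s["tcp_pos"]);R=R_of(s["tcp_rot"]);M=R.as_matrix();q=s["joint_positions"]
print(s["time_s"],np.round(p,1),np.round(s["tcp_rot"],2),np.round(q,1),s["gripper_width"])
print("face az",np.degrees(np.arctan2(-M[1,0],-M[0,0])),"lean az",np.degrees(np.arctan2(M[1,2],M[0,2])),"tilt",np.degrees(np.arccos(-M[2,2])),"closing line az",np.degrees(np.arctan2(M[1,1],M[0,1])))
for n in("vase","bottle"):
    for c in("top","side"):
        if n=="vase":read_camera(c)
        r=tip_of(c,n)
        print(n,c,[(np.round(world(c,*x["uv"],0)[:2],1),round(x["score"],2)) for x in r[:2]])
# flower centre via depth
for c in("top","side"):
    im,D=read_camera(c);P=cloud(c,D);a=im.astype(int);m=(a[:,:,0]-a[:,:,1]>40)&(a[:,:,2]-a[:,:,1]>30)&(P[:,:,2]>220)&(P[:,:,2]<300)
    # silhouette centre ray at z=256
    v,u=np.nonzero(m);print(c,m.sum(),"flower xy",np.round(world(c,(u.min()+u.max())/2,(v.min()+v.max())/2,256),1))
```

```text
16.05 [ 498.1 -178.9  441. ] [175.05  25.65 -85.66] [-41.1  21.6  62.6  15.7 117.2 137.9] 36.37581339123124
face az 94.34422564909244 lean az 105.65019254758258 tilt 26.09233316577604 closing line az -173.51011459261295
vase top [(array([ 615.2, -196.7]), 0.77), (array([741.6,  24.1]), 0.22)]
vase side [(array([ 619.9, -190.9]), 0.65), (array([600.1, 161.4]), 0.16)]
bottle top [(array([ 471.5, -146.8]), 0.57)]
bottle side [(array([ 463.5, -147.3]), 0.68), (array([ 754.9, -209.6]), 0.41)]
top 213 flower xy [ 610.2 -187.2  256. ]
side 89 flower xy [ 625.5 -171.5  256. ]
```

```bash
cat > vase.py <<'E'
from h import *
from scipy.optimize import least_squares
def flower(c,im,D):
    P=cloud(c,D);a=im.astype(int);m=(a[:,:,0]-a[:,:,1]>25)&(a[:,:,2]-a[:,:,1]>20)&(P[:,:,2]>215)&(P[:,:,2]<300)
    v,u=np.nonzero(m);return (u.min()+u.max())/2,(v.min()+v.max())/2,len(u)
def body(c,D,xy0,zr=(10,62),r=30):
    P=cloud(c,D)[D>0];k=(P[:,2]>zr[0])&(P[:,2]<zr[1])&(np.hypot(P[:,0]-xy0[0],P[:,1]-xy0[1])<50);X=P[k]
    f=lambda q:np.hypot(X[:,0]-q[0],X[:,1]-q[1])-r
    s=least_squares(f,xy0,loss="soft_l1",f_scale=2);return s.x,k.sum(),np.std(f(s.x))
E
python3 - <<'E'
from vase import *
for c in("top","side"):
    im=np.load(f"{c}im.npy");D=np.load(f"{c}0.npy");u,v,n=flower(c,im,D)
    print(c,n,"flower",np.round(world(c,u,v,256)[:2],1),"body",body(c,D,(604,-190)),"bottle",body(c,D,(467,-146),(10,90),28))
    im,D=read_camera(c);print("now",body(c,D,(604,-190)))
E
```

```text
top 307 flower [ 608.9 -189.7] body (array([ 608.67741731, -188.66081737]), np.int64(78), np.float64(0.5064355782632042)) bottle (array([ 469.4791296 , -141.00746623]), np.int64(93), np.float64(0.8769327557029212))
now (array([ 608.68703013, -188.60315899]), np.int64(73), np.float64(0.510227330838662))
side 243 flower [ 615.5 -180. ] body (array([ 607.72554859, -189.29389599]), np.int64(318), np.float64(1.2183595242352163)) bottle (array([ 468.57662167, -141.84600356]), np.int64(509), np.float64(1.2946428826767211))
now (array([ 607.78535085, -189.17452888]), np.int64(310), np.float64(1.1524342134514949))
```

>>> send_rows([
  [40,-30,0],
  [80,-60,0],
  [114,-77,-20],
  [114,-77,-70],
  [114,-77,-120],
  [114,-77,-170],
  [114,-77,-220],
  [114,-77,-270],
  [114,-77,-320],
  [114,-77,-360],
  [114,-77,-385],
  [114,-77,-385],
], spin=[0,0,0,0,0,0,0,0,0,0,0,0], claw=[0.42,0.42,0.42,0.42,0.42,0.42,0.42,0.42,0.42,0.42,0.42,0.42])

```text
time_s: 17.75
tcp_pos: [610.2, -253.2, 52.2]
tcp_rot: [174.6, 26.0, -85.9]
force: [-0.6, 1.0, -0.2]
gripper_width: 36.4
grasp_force: 0.0
```

```bash
cat > see.py <<'E'
from plan import *
from vase import *
def report(tag,xy0,pic=None):
    s=state();p=np.array(s["tcp_pos"]);M=R_of(s["tcp_rot"]).as_matrix();zt=M[:,2]
    print(tag,s["time_s"],"tcp",np.round(p,1),"rot",np.round(s["tcp_rot"],1),"tip",np.round(p-30*zt,1),"q",np.round(s["joint_positions"]).astype(int).tolist(),"F",np.round(s["force"],1),"w",round(float(s["gripper_width"]),1))
    for c in("top","side"):
        im,D=read_camera(c);b,n,sd=body(c,D,xy0);print(" ",c,"vase",np.round(b,1),n,round(float(sd),1))
        if pic==c:
            u,v=map(int,pix(c,p-60*zt));v=max(v,75);u=max(u,100);cv2.imwrite(f"pics/{tag}.png",cv2.resize(im[v-75:v+75,u-100:u+100,::-1],None,fx=4,fy=4,interpolation=2))
        # points in tool frame near fingers
        P=cloud(c,D)[D>0]-p;T=P@M;k=(np.abs(T[:,0])<14)&(np.abs(T[:,1])<60)&(T[:,2]<5)&(T[:,2]>-97)&(P[:,2]+p[2]>6)
        if k.sum()>3:print("   finger pts",k.sum(),"x",np.round(np.percentile(T[k,0],[3,97]),1),"y",np.round(np.percentile(T[k,1],[3,97]),1),"z max",np.round(np.percentile(T[k,2],[50,90,99]),1))
E
python3 - <<'E'
from see import *
report("a",(608,-189),"side")
E
```

```text
a 17.75 tcp [ 610.2 -253.2   52.2] rot [174.6  26.  -85.9] tip [ 614. -266.   79.] q [-40, 52, 66, 14, 85, 131] F [-0.6  1.  -0.2] w 36.4
  top vase [ 608. -189.] 0 nan
  side vase [ 607.7 -189.4] 311 1.2
   finger pts 31 x [-8.9 11.5] y [-26.2  29. ] z max [-89.6 -40.6 -39.5]
  ret = _var(a, axis=axis, dtype=dtype, out=out, ddof=ddof,
  arrmean = um.true_divide(arrmean, div, out=arrmean,
  ret = ret.dtype.type(ret / rcount)
```

View pics/a.png

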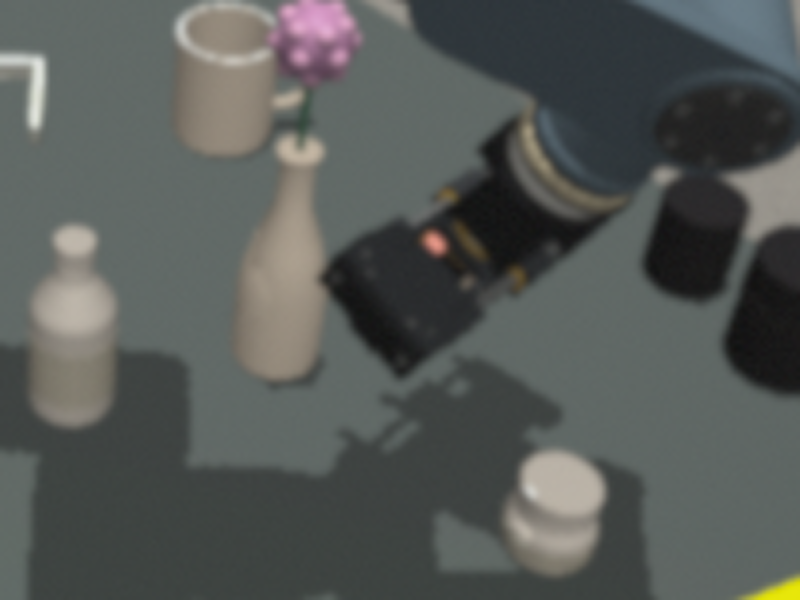

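>>> send_rows([
  [1,-1,-35],
  [1,-1,-56],
  [1,-1,-64],
  [1,-1,-66],
  [1,-1,-66],
], spin=[0,0,0,0,0], claw=[0.42,0.42,0.42,0.42,0.42])

```text
time_s: 18.35
tcp_pos: [614.5, -256.6, -8.5]
tcp_rot: [175.1, 25.6, -85.7]
force: [0.8, -0.1, -0.3]
gripper_width: 36.7
grasp_force: 0.0
```

```bash
python3 -W ignore - <<'E'
from see import *
report("b",(608,-189))
E
```

```text
b 18.35 tcp [ 614.5 -256.6   -8.5] rot [175.1  25.6 -85.7] tip [ 618.  -269.3   18.5] q [-40, 56, 66, 15, 80, 129] F [ 0.8 -0.1 -0.3] w 36.7
  top vase [ 613.9 -190.8] 2 0.0
  side vase [ 607.8 -189.2] 317 1.2
   finger pts 20 x [-7.4 12.6] y [-24.8 -18.1] z max [-85.2 -80.9 -80. ]
```

>>> send_rows([
  [-2,0,-4],
  [-2,3,-7],
  [-3,10,-7],
  [-4,18,-7],
  [-5,26,-7],
  [-5,31,-7],
  [-6,35,-7],
  [-6,39,-7],
  [-6,43,-7],
  [-7,46,-7],
  [-7,48,-7],
  [-7,50,-7],
], spin=[0,0,0,0,0,0,0,0,0,0,0,0], claw=[0.42,0.42,0.42,0.42,0.42,0.42,0.42,0.42,0.42,0.42,0.42,0.42])

```text
time_s: 19.65
tcp_pos: [607.0, -206.3, -16.2]
tcp_rot: [175.0, 25.6, -85.8]
force: [-0.5, -0.4, -0.1]
gripper_width: 36.6
grasp_force: 0.0
```

```bash
python3 -W ignore - <<'E'
from see import *
report("c",(608,-189))
E
```

```text
c 19.65 tcp [ 607.  -206.3  -16.2] rot [175.   25.6 -85.8] tip [ 610.6 -219.    10.7] q [-37, 55, 72, 16, 75, 131] F [-0.5 -0.4 -0.1] w 36.6
  top vase [ 608. -189.] 0 nan
  side vase [ 607.4 -190.5] 85 2.3
   finger pts 26 x [-12.9  11.3] y [-23.5  25.9] z max [-84.  -22.9 -19.4]
```

>>> send_rows([
  [0,3,0],
  [-1,6,0],
  [-1,9,0],
  [-1,12,0],
  [-2,15,0],
  [-2,18,0],
  [-2,21,0],
  [-2,24,0],
], spin=[0,0,0,0,0,0,0,0], claw=[0.42,0.42,0.42,0.42,0.42,0.42,0.42,0.42])

```text
time_s: 20.55
tcp_pos: [604.9, -182.1, -16.2]
tcp_rot: [175.0, 25.6, -85.8]
force: [-0.1, -1.4, -0.1]
gripper_width: 36.6
grasp_force: 0.8
```

```bash
python3 -W ignore - <<'E'
from see import *
report("d",(606,-170),"side")
im,D=read_camera("side");u,v,n=flower("side",im,D);print(n,world("side",u,v,256))
E
```

```text
d 20.55 tcp [ 604.9 -182.1  -16.2] rot [175.   25.6 -85.8] tip [ 608.4 -194.8   10.7] q [-36, 54, 74, 17, 74, 131] F [-0.1 -1.4 -0.1] w 36.6
  top vase [ 606. -170.] 0 nan
  side vase [ 604.3 -168.5] 77 5.0
   finger pts 30 x [-13.1  12.1] y [-25.   29.1] z max [-83.5 -23.1 -18.1]
104 [ 601.66267195 -156.63249395  256.        ]
```

View pics/d.png

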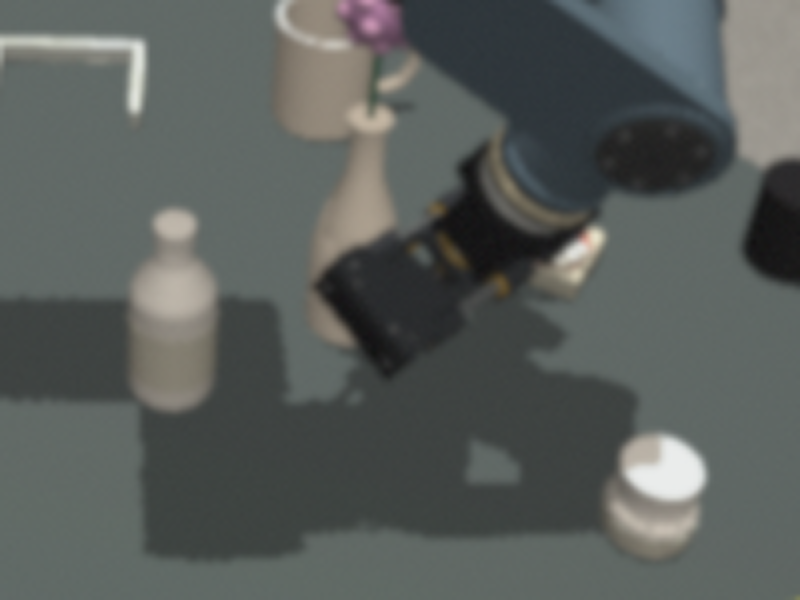

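Side view: the vase is upright with its base near crop pixel (335,340) and is being pushed by the fingers at about 1.4 N. I'll continue the first leg.

>>> send_rows([
  [0,4,0],
  [-1,9,0],
  [-1,14,0],
  [-2,19,0],
  [-2,24,0],
  [-3,29,0],
  [-3,34,0],
  [-4,39,0],
  [-4,44,0],
  [-5,49,0],
  [-5,54,0],
  [-6,58,0],
], spin=[0,0,0,0,0,0,0,0,0,0,0,0], claw=[0.42,0.42,0.42,0.42,0.42,0.42,0.42,0.42,0.42,0.42,0.42,0.42])

```text
time_s: 21.9
tcp_pos: [599.0, -123.8, -16.2]
tcp_rot: [175.0, 25.6, -85.8]
force: [1.3, -1.0, -0.3]
gripper_width: 36.6
grasp_force: 0.8
```

```bash
cat >> see.py <<'E'
def clear(V,q):
    # min distance of forearm axis (elbow->wrist) and wrist->body axis to the flower/stem line
    R1=E('z',q[0]);e=R1.apply(k[:3]+E('y',q[1]).apply([0,0,k[3]]));w=R1.apply(k[:3]+E('y',q[1]).apply([0,0,k[3]])+E('y',q[1]+q[2]).apply([k[4],0,k[5]]))
    e2=R1.apply(k[:3]+E('y',q[1]).apply([0,0,k[3]])+E('y',q[1]+q[2]).apply([k[4],0,0]))
    t=np.linspace(0,1,60)[:,None];S=e2*(1-t)+w*t;L=np.array([[V[0],V[1],z] for z in(200,230,256,284)])
    return round(float(np.linalg.norm(S[:,None]-L[None],axis=2).min())),np.round(w)
E
python3 -W ignore - <<'E'
from see import *
report("e",(599,-105))
s=state();print(clear((599,-105),s["joint_positions"]))
p=np.array(s["tcp_pos"]);R=R_of(s["tcp_rot"]);q=s["joint_positions"]
im,D=read_camera("top");P=cloud("top",D)[D>0]
k2=(np.hypot(P[:,0]-599,P[:,1]+105)<70)&(P[:,2]>5);print(np.c_[np.round(P[k2][::9])][:25])
# planned: (V,face)
for V,f in(((588,10),95),((588,10),110),((524,77),110),((524,77),80),((524,77),51),((560,121),51),((590,159),51)):
    R2=E('z',f-95.4)*R;d=np.array([np.cos(np.radians(f)),np.sin(np.radians(f)),0]);tip=np.r_[V,10.7]-32.5*d
    q,e=ik(tip+30*R2.as_matrix()[:,2],R2,q);print(V,f,np.round(q).astype(int),round(e,2),"clear",clear(V,q))
E
```

```text
e 21.9 tcp [ 599.  -123.8  -16.2] rot [175.   25.6 -85.8] tip [ 602.6 -136.5   10.7] q [-32, 52, 79, 18, 70, 133] F [ 1.3 -1.  -0.3] w 36.6
  top vase [ 599. -105.] 0 nan
  side vase [ 598.4 -109.1] 43 1.0
   finger pts 21 x [-13.2   7.7] y [-21.8  28.9] z max [-82.8 -21.7 -19.7]
(144, array([ 639., -268.,  290.]))
[[569. -49. 656.]
 [566. -52. 660.]
 [559. -48. 671.]
 [559. -51. 669.]
 [556. -54. 671.]
 [555. -56. 670.]
 [553. -55. 672.]
 [551. -55. 675.]
 [555. -70. 661.]
 [553. -68. 664.]
 [549. -66. 670.]
 [547. -62. 674.]
 [551. -77. 662.]
 [547. -73. 668.]
 [544. -68. 672.]
 [548. -83. 661.]
 [544. -77. 669.]
 [541. -72. 674.]
 [546. -90. 658.]
 [541. -83. 668.]
 [538. -78. 674.]
 [543. -94. 657.]
 [539. -89. 666.]
 [535. -85. 674.]
 [533. -83. 676.]]
(588, 10) 95 [-24  50  87  23  62 137] 0.0 clear (156, array([ 627., -155.,  290.]))
(588, 10) 110 [-21  52  81  17  69 130] 0.0 clear (143, array([ 668., -139.,  290.]))
(524, 77) 110 [-17  48  92  20  61 130] 0.0 clear (153, array([604., -72., 290.]))
(524, 77) 80 [-22  46 105  35  46 140] 0.0 clear (167, array([519., -92., 290.]))
(524, 77) 51 [-23  44 117  60  30 140] 0.0 clear (169, array([438., -68., 290.]))
(560, 121) 51 [-16  44 112  58  31 150] 0.0 clear (169, array([474., -24., 290.]))
(590, 159) 51 [-11  45 108  56  31 158] 0.0 clear (169, array([504.,  14., 290.]))
```

>>> send_rows([
  [0,4,0],
  [-1,9,0],
  [-1,14,0],
  [-2,19,0],
  [-2,24,0],
  [-3,29,0],
  [-3,34,0],
  [-4,39,0],
  [-4,44,0],
  [-5,49,0],
  [-5,54,0],
  [-6,59,0],
], spin=[0,0,0,0,0,0,0,0,0,0,0,0], claw=[0.42,0.42,0.42,0.42,0.42,0.42,0.42,0.42,0.42,0.42,0.42,0.42])

```text
time_s: 23.25
tcp_pos: [593.1, -65.0, -16.2]
tcp_rot: [175.0, 25.6, -85.8]
force: [0.6, -1.6, 0.7]
gripper_width: 36.5
grasp_force: 0.9
```

>>> send_rows([
  [0,4,0],
  [-1,9,0],
  [-1,14,0],
  [-2,19,0],
  [-2,24,0],
  [-3,29,0],
  [-3,34,0],
  [-4,39,0],
  [-4,44,0],
  [-5,49,0],
  [-5,54,0],
  [-6,57,0],
], spin=[0,0,0,0,0,0,0,0,0,0,0,0], claw=[0.42,0.42,0.42,0.42,0.42,0.42,0.42,0.42,0.42,0.42,0.42,0.42])

```text
time_s: 24.45
tcp_pos: [587.0, -7.8, -16.2]
tcp_rot: [175.0, 25.6, -85.7]
force: [0.8, -1.8, -0.4]
gripper_width: 36.4
grasp_force: 0.9
```

```bash
python3 -W ignore - <<'E'
from see import *
report("f",(588,10),"side")
im,D=read_camera("side");u,v,n=flower("side",im,D);print(n,world("side",u,v,256))
for c in("top","side"):
    im,D=read_camera(c);print(c,"bottle",body(c,D,(469,-141),(10,90),28),"mug",body(c,D,(748,25),(10,85),40))
E
```

```text
f 24.45 tcp [587.   -7.8 -16.2] rot [175.   25.6 -85.7] tip [590.6 -20.5  10.8] q [-24, 50, 87, 23, 62, 137] F [ 0.8 -1.8 -0.4] w 36.4
  top vase [588.  10.] 0 nan
  side vase [586.5   4.5] 20 3.3
   finger pts 16 x [-13.   13.3] y [-27.3  31. ] z max [-77.4 -18.6 -16.3]
131 [589.77099187  22.19414416 256.        ]
top bottle (array([ 469.40933134, -140.70939376]), np.int64(28), np.float64(0.34914853054842193)) mug (array([741.27283297,  20.20907513]), np.int64(207), np.float64(2.9260703977125364))
side bottle (array([ 468.56265421, -141.85133224]), np.int64(500), np.float64(1.3746212740816943)) mug (array([749.55447802,  14.46318078]), np.int64(2), np.float64(2.4868995751603507e-14))
```

View pics/f.png

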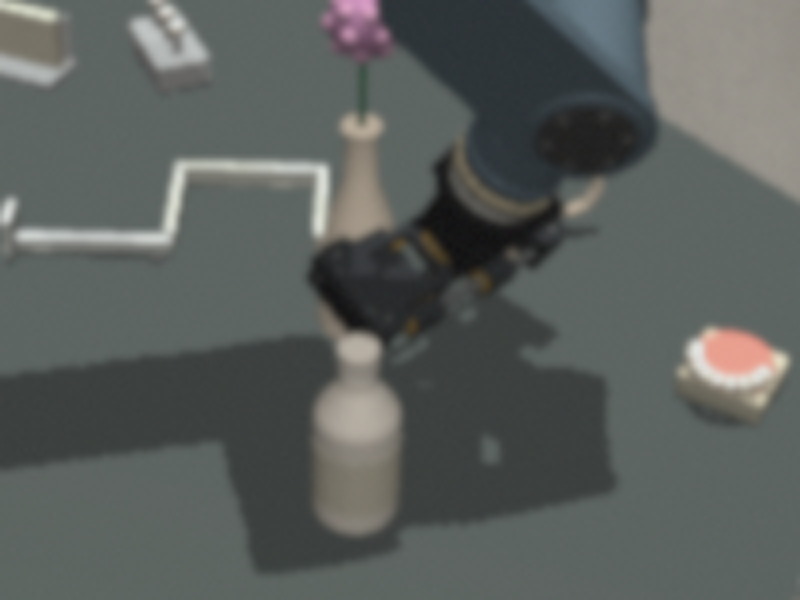

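Vase upright at about (587,12). The bottle at crop pixel (357,440) is untouched and the guard mouth lies ahead. Next leg goes diagonally onto the guard's axis.

>>> send_rows([
  [-1,3,0],
  [-3,7,0],
  [-5,10,0],
  [-7,14,0],
  [-10,18,0],
  [-12,21,0],
  [-15,25,0],
  [-17,29,0],
  [-20,33,0],
  [-22,36,0],
], spin=[0.01,0.02,0.03,0.04,0.05,0.06,0.07,0.08,0.08,0.08], claw=[0.42,0.42,0.42,0.42,0.42,0.42,0.42,0.42,0.42,0.42])

```text
time_s: 25.7
tcp_pos: [564.6, 28.2, -16.2]
tcp_rot: [175.0, 25.7, -81.2]
force: [0.9, -1.9, 0.1]
gripper_width: 36.5
grasp_force: 0.9
```

```bash
python3 -W ignore - <<'E'
from see import *
report("g",(564,48))
im,D=read_camera("side");u,v,n=flower("side",im,D);print(n,world("side",u,v,256))
E
```

```text
g 25.7 tcp [564.6  28.2 -16.2] rot [175.   25.7 -81.2] tip [569.2  15.8  10.8] q [-21, 49, 90, 22, 61, 135] F [ 0.9 -1.9  0.1] w 36.5
  top vase [564.  48.] 0 nan
  side vase [562.5  42.1] 34 1.2
   finger pts 14 x [-13.7   8.2] y [-24.2  30.6] z max [-81.9 -19.6 -17.2]
153 [571.31609765  55.35379429 256.        ]
```

>>> send_rows([
  [-2,3,0],
  [-5,7,0],
  [-8,11,0],
  [-11,15,0],
  [-14,19,0],
  [-17,23,0],
  [-20,27,0],
  [-23,31,0],
  [-26,35,0],
  [-28,38,0],
], spin=[0,0,0,0,0,0,0,0,0,0], claw=[0.42,0.42,0.42,0.42,0.42,0.42,0.42,0.42,0.42,0.42])

```text
time_s: 26.85
tcp_pos: [536.5, 66.1, -16.2]
tcp_rot: [175.0, 25.7, -81.2]
force: [0.5, -0.8, 0.9]
gripper_width: 36.6
grasp_force: 0.9
```

>>> send_rows([
  [2,-6,0],
  [4,-14,0],
  [6,-24,0],
  [8,-34,0],
  [9,-45,0],
  [9,-45,0],
], spin=[0,0,0,0,0,0], claw=[0.42,0.42,0.42,0.42,0.42,0.42])

```text
time_s: 27.45
tcp_pos: [547.0, 18.4, -16.3]
tcp_rot: [175.1, 25.6, -81.3]
force: [-0.8, -0.1, -0.4]
gripper_width: 36.5
grasp_force: 0.0
```

```bash
python3 -W ignore - <<'E'
from see import *
report("h",(536,86),"top")
im,D=read_camera("side");u,v,n=flower("side",im,D);print(n,world("side",u,v,256))
E
```

```text
h 27.45 tcp [547.   18.4 -16.3] rot [175.1  25.6 -81.3] tip [551.5   6.   10.7] q [-22, 48, 92, 22, 59, 133] F [-0.8 -0.1 -0.4] w 36.5
  top vase [536.  86.] 0 nan
  side vase [534.6  81. ] 151 1.4
   finger pts 11 x [-7.4 11.9] y [-27.1 -14.4] z max [-81.9 -75.  -73.2]
180 [539.53838997  91.89769741 256.        ]
```

>>> send_rows([
  [-6,0,0],
  [-13,2,0],
  [-20,4,0],
  [-27,7,0],
  [-34,10,0],
  [-41,13,0],
  [-48,16,0],
  [-53,19,0],
  [-53,19,0],
  [-53,19,0],
], spin=[-0.1,-0.21,-0.32,-0.43,-0.54,-0.65,-0.76,-0.85,-0.85,-0.85], claw=[0.42,0.42,0.42,0.42,0.42,0.42,0.42,0.42,0.42,0.42])

```text
time_s: 28.6
tcp_pos: [493.4, 39.8, -16.1]
tcp_rot: [175.1, 25.7, -129.7]
force: [-0.0, -0.4, 0.2]
gripper_width: 36.3
grasp_force: 0.0
```

```bash
python3 -W ignore - <<'E'
from see import *
report("i",(536,84),"top")
im,D=read_camera("top");u,v,n=flower("top",im,D);print(n,world("top",u,v,256))
im,D=read_camera("side");u,v,n=flower("side",im,D);print(n,world("side",u,v,256))
E
```

```text
i 28.6 tcp [493.4  39.8 -16.1] rot [ 175.1   25.7 -129.7] tip [487.1  28.2  10.9] q [-27, 44, 118, 59, 31, 136] F [-0.  -0.4  0.2] w 36.3
  top vase [536.  84.] 0 nan
  side vase [536.  84.] 0 nan
   finger pts 27 x [-2.3 13.6] y [-24.3  22.8] z max [-53.7 -41.8 -37.8]
4 [536.48779477 107.94672384 256.        ]
47 [525.63409639  95.3388334  256.        ]
```

View pics/i.png

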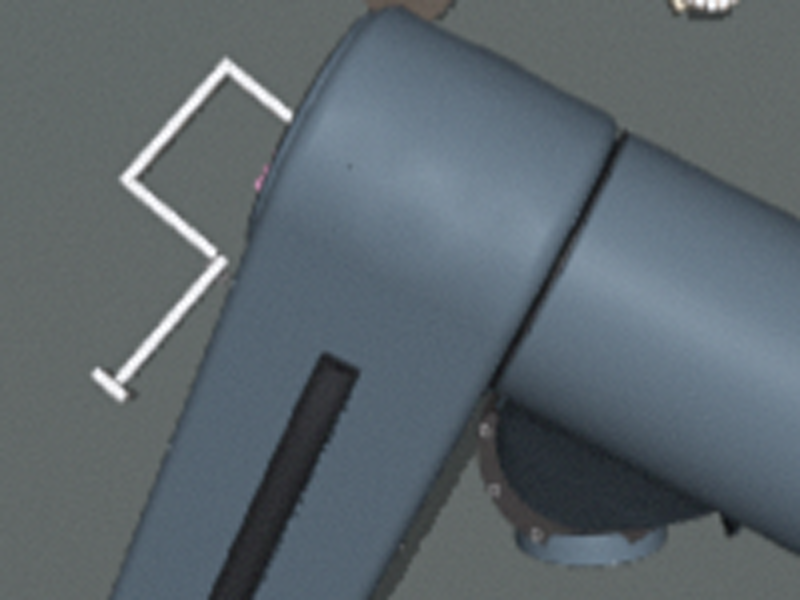

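>>> send_rows([
  [3,4,0],
  [8,10,0],
  [13,16,0],
  [18,22,0],
  [21,26,0],
  [23,28,0],
  [25,31,0],
  [27,33,0],
  [29,36,0],
  [31,39,0],
  [34,42,0],
  [37,46,0],
], spin=[0,0,0,0,0,0,0,0,0,0,0,0], claw=[0.42,0.42,0.42,0.42,0.42,0.42,0.42,0.42,0.42,0.42,0.42,0.42])

```text
time_s: 30.0
tcp_pos: [530.0, 85.8, -16.2]
tcp_rot: [175.0, 25.6, -129.9]
force: [-1.1, -1.6, -0.0]
gripper_width: 36.8
grasp_force: 0.8
```

```bash
python3 -W ignore - <<'E'
from see import *
report("j",(546,98))
s=state();p=np.array(s["tcp_pos"]);tip=p-30*R_of(s["tcp_rot"]).as_matrix()[:,2]
d=tip[:2]-[593.5,162.7];print("tip guard",.627*d[0]+.779*d[1],-.779*d[0]+.627*d[1])
im,D=read_camera("side");u,v,n=flower("side",im,D);print(n,world("side",u,v,256))
E
```

```text
j 30.0 tcp [530.   85.8 -16.2] rot [ 175.    25.6 -129.9] tip [523.7  74.2  10.7] q [-20, 44, 114, 58, 31, 146] F [-1.1 -1.6 -0. ] w 36.8
  top vase [546.  98.] 0 nan
  side vase [541.1  95.9] 48 1.7
   finger pts 89 x [-10.9  13. ] y [-23.4  24.3] z max [-45.9 -28.3 -25.9]
tip guard -112.14586893206405 -1.005709525423704
68 [534.74913396 108.94567357 256.        ]
```

>>> send_rows([
  [2,3,0],
  [5,6,0],
  [8,10,0],
  [11,14,0],
  [14,18,0],
  [17,21,0],
  [20,25,0],
  [23,29,0],
  [25,32,0],
  [28,35,0],
  [31,39,0],
  [33,41,0],
], spin=[0,0,0,0,0,0,0,0,0,0,0,0], claw=[0.42,0.42,0.42,0.42,0.42,0.42,0.42,0.42,0.42,0.42,0.42,0.42])

```text
time_s: 31.35
tcp_pos: [563.2, 127.1, -16.2]
tcp_rot: [175.0, 25.6, -129.9]
force: [-1.7, -1.2, -0.8]
gripper_width: 36.8
grasp_force: 0.9
```

>>> send_rows([
  [2,3,0],
  [5,6,0],
  [8,10,0],
  [11,13,0],
  [13,16,0],
  [14,17,0],
], spin=[0,0,0,0,0,0], claw=[0.42,0.42,0.42,0.42,0.42,0.42])

```text
time_s: 31.95
tcp_pos: [577.3, 144.0, -16.2]
tcp_rot: [175.0, 25.7, -129.9]
force: [-0.9, -0.9, 0.2]
gripper_width: 36.5
grasp_force: 0.9
```

```bash
python3 -W ignore - <<'E'
from see import *
report("l",(590,159))
s=state();p=np.array(s["tcp_pos"]);tip=p-30*R_of(s["tcp_rot"]).as_matrix()[:,2]
d=tip[:2]-[593.5,162.7];print("tip guard",.627*d[0]+.779*d[1],-.779*d[0]+.627*d[1])
E
```

```text
l 31.95 tcp [577.3 144.  -16.2] rot [ 175.    25.7 -129.9] tip [571.  132.4  10.8] q [-11, 45, 108, 55, 31, 159] F [-0.9 -0.9  0.2] w 36.5
  top vase [590. 159.] 0 nan
  side vase [588.1 153. ] 58 2.7
   finger pts 118 x [-11.4  13.1] y [-58.7  57.2] z max [-41.  -28.2 -23.9]
tip guard -37.808899712074876 -1.4588109383961587
```

```bash
python3 -W ignore - <<'E'
from see import *
s=state();p=np.array(s["tcp_pos"]);R=R_of(s["tcp_rot"]);q=np.array(s["joint_positions"])
print("retreat/raise/travel")
q,p,R=chain(q,p,R,[((-78,-97,0),0,6),((0,0,330),0,8),((-80,100,0),-45,8),((-40,120,0),-45,8)])
u=np.array([.627,.779,0]);n=np.array([-.779,.627,0]);C=np.array([593.5,162.7,0])
f0=-39.5 # current face at R
for f in(-75,-60,-50,-39,-25,-10,5,20):
    Rf=E('z',f-f0)*R;zt=Rf.as_matrix()[:,2];o=[]
    for y in(230,190,130,72):
        tip=C-54*u+(y+10)*n+[0,0,20]
        best=None
        for q0 in(q,[20,45,110,-60,30,q[5]],[20,45,110,60,30,q[5]],[20,45,110,-40,30,-100],[20,45,110,200,30,-100]):
            qq,e=ik(tip+30*zt,Rf,q0)
            if best is None or e<best[1]-.3:best=(qq,e)
        o.append((np.round(best[0]).astype(int).tolist(),round(float(best[1]),1)))
    print(f,o)
E
```

```text
retreat/raise/travel
[499.  47. -16.] 0 [-26, 44, 118, 59, 31, 138]
  bad 4 2.7 [-1 -5 -1 -1  5  2]
  bad 5 6.5 [-2 -4 -1  0  5  0]
  bad 6 10.1 [-2 -4 -2  0  5  0]
  bad 7 13.8 [-1 -4 -2  0  6  0]
  bad 8 17.4 [-1 -3 -2  0  5  0]
[499.  47. 314.] 0 [-33, 8, 107, 38, 70, 164]
  bad 1 21.5 [-1 -3  5  4 -4  0]
  bad 2 25.4 [-1 -2  5  4 -4  0]
  bad 3 29.3 [ 0 -2  5  4 -4  0]
  bad 4 33.0 [ 0 -2  5  5 -4  0]
  bad 5 36.6 [ 1 -2  4  5 -4  0]
  bad 6 40.4 [ 2 -2  4  7 -5  0]
  bad 7 45.3 [ 13  -2   4  15 -18   0]
  bad 8 43.3 [ 25   1  -3  24 -28   0]
[419. 147. 314.] -45 [5, -6, 136, 107, 0, 164]
  bad 1 42.3 [2 0 0 6 0 0]
  bad 2 41.5 [2 0 0 6 0 0]
  bad 3 41.0 [2 0 0 6 0 0]
  bad 4 40.8 [2 0 0 6 0 0]
  bad 5 40.8 [2 0 0 6 0 0]
  bad 6 41.0 [2 0 0 6 0 0]
  bad 7 41.5 [2 0 0 6 0 0]
  bad 8 42.2 [2 1 0 6 0 0]
[379. 267. 314.] -45 [21, -4, 134, 157, 0, 163]
-75 [([39, 44, 108, -40, 42, 57], 0.0), ([34, 44, 108, -42, 40, 54], 0.0), ([28, 44, 107, -44, 39, 50], 0.0), ([22, 45, 105, -45, 38, 44], 0.0)]
-60 [([39, 43, 113, -52, 34, 54], 0.0), ([34, 43, 113, -54, 33, 52], 0.0), ([27, 43, 112, -
[... 224 characters left out ...]
24, 60], 0.0), ([32, 43, 120, -82, 23, 59], 0.0), ([25, 43, 119, -82, 21, 51], 1.0), ([18, 43, 116, -82, 19, 45], 0.9)]
-25 [([35, 43, 125, 255, 20, 73], 0.0), ([29, 43, 125, 249, 19, 73], 0.0), ([21, 43, 123, 243, 17, 71], 0.0), ([14, 43, 121, 241, 14, 65], 0.0)]
-10 [([31, 43, 129, 219, 20, 90], 0.0), ([24, 43, 129, 212, 19, 91], 0.0), ([16, 43, 127, 204, 16, 91], 0.0), ([9, 43, 124, 196, 13, 92], 0.0)]
5 [([25, 44, 133, 190, 23, 99], 0.0), ([18, 44, 132, 183, 22, 100], 0.0), ([10, 43, 129, 172, 18, 103], 0.0), ([4, 43, 125, 157, 14, 111], 0.0)]
20 [([18, 45, 134, 167, 25, 101], 0.0), ([12, 44, 133, 159, 23, 103], 0.0), ([5, 43, 129, 144, 19, 111], 0.0), ([-1, 43, 124, 124, 17, 125], 0.0)]
```

>>> send_rows([
  [-6,-8,0],
  [-16,-20,0],
  [-28,-35,0],
  [-40,-50,0],
  [-54,-67,0],
  [-68,-84,0],
  [-78,-97,0],
  [-78,-97,0],
], spin=[0,0,0,0,0,0,0,0], claw=[0.42,0.42,0.42,0.42,0.42,0.42,0.42,0.42])

```text
time_s: 32.85
tcp_pos: [498.8, 45.3, -16.1]
tcp_rot: [175.0, 25.6, -130.1]
force: [1.2, 0.8, -0.5]
gripper_width: 36.6
grasp_force: 0.0
```

```bash
python3 -W ignore - <<'E'
from see import *
report("m",(590,159))
s=state();p=np.array(s["tcp_pos"]);R=R_of(s["tcp_rot"]);q=np.array(s["joint_positions"])
for zz in(40,60,90):
    print(zz);chain(q,p,R,[((0,0,zz),-10,3),((-55,110,0),-33,10),((-55,108,0),-33,10),((0,0,10-zz),0,4),((94,-76,0),0,8)])
E
```

```text
m 32.85 tcp [498.8  45.3 -16.1] rot [ 175.    25.6 -130.1] tip [492.5  33.7  10.8] q [-26, 44, 118, 59, 31, 138] F [ 1.2  0.8 -0.5] w 36.6
  top vase [589.8 157.1] 22 6.4
  side vase [590. 159.] 0 nan
   finger pts 27 x [ 4.2 13.1] y [-23.4  24.2] z max [-52.2 -39.8 -37.2]
40
[500.  46.  24.] -10 [-26, 38, 121, 62, 29, 146]
[445. 156.  24.] -33 [0, 39, 134, 155, 20, 107]
  bad 10 1.4 [ 3  0 -1  4  1  1]
[390. 264.  24.] -33 [34, 38, 125, 262, 19, 64]
  bad 1 0.7 [0 1 0 0 0 0]
[390. 264.  -6.] 0 [34, 43, 125, 256, 20, 72]
[484. 188.  -6.] 0 [18, 43, 122, 243, 15, 68]
60
[500.  46.  44.] -10 [-26, 35, 120, 57, 31, 152]
[445. 156.  44.] -33 [0, 35, 134, 149, 16, 114]
  bad 6 0.0 [ 4  0 -1 15  0 -9]
  bad 7 0.0 [ 3  0 -1 15  1 -9]
  bad 9 1.3 [ 3  0 -1  5  2  1]
  bad 10 3.4 [2 0 0 0 2 5]
[390. 264.  44.] -33 [34, 36, 126, 262, 19, 63]
  bad 1 2.2 [ 0  2 -1  0  0  1]
  bad 2 1.0 [ 0  2 -1  0  0  1]
[390. 264.  -6.] 0 [34, 43, 125, 256, 20, 72]
[484. 188.  -6.] 0 [18, 43, 122, 243, 15, 68]
90
[500.  46.  74.] -10 [-26, 31, 120, 51, 34, 159]
[445. 156.  74.] -33 [0, 29, 133, 129, 11, 134]
  bad 1 0.0 [  4   0   0  16  -1 -10]
  bad 2 0.0 [  4   0   0  20  -1 -13]
  bad 3 0.0 [  4   0   0  23  -1 -17]
  bad 4 0.0 [  4   0  -1  25   0 -19]
  bad 5 0.0 [  4   0  -1  23   1 -16]
  bad 6 0.0 [  4   0  -1  18   2 -12]
  bad 7 0.9 [ 3  0 -1  8  2 -2]
  bad 8 2.8 [3 1 0 0 2 6]
  bad 9 4.7 [3 1 0 0 2 5]
  bad 10 6.7 [3 1 0 0 2 5]
[390. 264.  74.] -33 [33, 31, 128, 262, 18, 62]
  bad 1 4.5 [ 0  3 -1  0  0  1]
  bad 2 2.4 [ 0  3 -1  0  0  1]
  bad 3 0.5 [ 0  3 -1  0  0  1]
[390. 264.  -6.] 0 [34, 43, 125, 256, 20, 72]
[484. 188.  -6.] 0 [18, 43, 122, 243, 15, 68]
```

>>> send_rows([
  [0,0,20],
  [0,0,40],
  [0,0,50],
  [-6,12,50],
  [-12,25,50],
  [-18,37,50],
  [-24,50,50],
  [-31,62,50],
  [-37,75,50],
  [-43,87,50],
  [-49,100,50],
  [-55,110,50],
], spin=[-0.03,-0.07,-0.12,-0.17,-0.22,-0.27,-0.32,-0.38,-0.44,-0.5,-0.56,-0.61], claw=[0,0,0,0,0,0,0,0,0,0,0,0])

```text
time_s: 34.15
tcp_pos: [444.2, 158.2, 34.1]
tcp_rot: [175.0, 25.7, -164.9]
force: [1.1, 0.8, 0.5]
gripper_width: 0.6
grasp_force: 0.0
```

>>> send_rows([
  [-5,10,0],
  [-10,20,0],
  [-15,30,0],
  [-20,40,0],
  [-25,50,0],
  [-30,60,0],
  [-35,70,0],
  [-40,80,0],
  [-46,92,0],
  [-51,103,0],
  [-54,110,0],
  [-54,110,0],
], spin=[-0.05,-0.1,-0.16,-0.22,-0.28,-0.34,-0.4,-0.46,-0.52,-0.57,-0.61,-0.61], claw=[0,0,0,0,0,0,0,0,0,0,0,0])

```text
time_s: 35.35
tcp_pos: [390.3, 270.0, 34.3]
tcp_rot: [174.9, 25.8, 160.5]
force: [0.1, -1.0, 0.1]
gripper_width: 0.5
grasp_force: 0.0
```

```bash
python3 -W ignore - <<'E'
from see import *
report("n",(590,159))
for c in("top","side"):
    im,D=read_camera(c);cv2.imwrite(f"pics/n_{c}.png",cv2.resize(im[100:300,100:360,::-1],None,fx=3,fy=3,interpolation=2))
    print(c,[(np.round(world(c,*x["uv"],40),1),round(x["score"],2)) for x in tip_of(c,"gate_tab")[:1]],[(np.round(world(c,*x["uv"],0),1),round(x["score"],2)) for x in tip_of(c,"vase")[:1]])
    try:u,v,n=flower(c,im,D);print(n,world(c,u,v,256))
    except Exception as e:print(e)
E
```

```text
n 35.35 tcp [390.3 270.   34.3] rot [174.9  25.8 160.5] tip [377.1 271.8  61.2] q [33, 36, 126, 262, 17, 57] F [ 0.1 -1.   0.1] w 0.5
  top vase [589.1 154.9] 61 5.0
   finger pts 50 x [-12.1   1.3] y [-9.5  8.8] z max [-54.1 -38.5 -32.8]
  side vase [587.8 153.5] 254 1.6
   finger pts 23 x [-10.1  10.8] y [-14.5  -3.6] z max [-40.8 -36.1 -35.3]
top [(array([424. , 232.1,  40. ]), 0.5)] [(array([582.5, 154.4,   0. ]), 0.93)]
300 [588.84414679 154.83444245 256.        ]
side [(array([416.1, 248.7,  40. ]), 0.49)] [(array([594.6, 154.7,   0. ]), 0.94)]
148 [594.19426891 166.74215694 256.        ]
```

View pics/n_side.png

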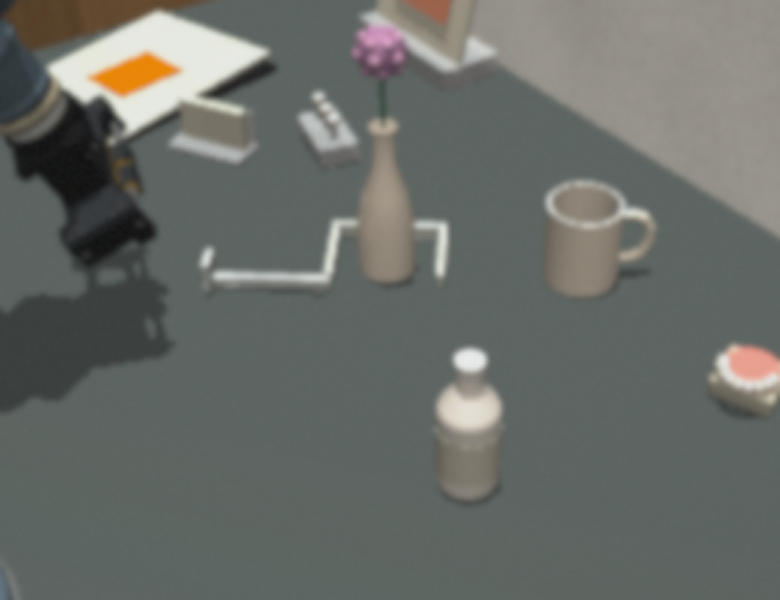

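The side view shows the vase upright inside the U at crop pixel (386,240), clear of the mouth line. The tab is at (207,265) with the gripper beyond it. Now I'll descend and push the tab.

>>> send_rows([
  [0,0,-15],
  [0,0,-30],
  [0,0,-39],
  [2,-2,-39],
  [8,-6,-39],
  [14,-11,-39],
  [18,-15,-39],
  [22,-18,-39],
  [26,-21,-39],
  [30,-24,-39],
  [34,-28,-39],
  [38,-31,-39],
], spin=[0,0,0,0,0,0,0,0,0,0,0,0], claw=[0,0,0,0,0,0,0,0,0,0,0,0])

```text
time_s: 36.95
tcp_pos: [428.1, 235.6, -5.2]
tcp_rot: [175.0, 25.6, 160.3]
force: [-2.2, 1.1, 0.6]
gripper_width: 0.6
grasp_force: 0.8
```

>>> send_rows([
  [4,-3,0],
  [9,-7,0],
  [14,-11,0],
  [19,-15,0],
  [24,-19,0],
  [29,-23,0],
  [34,-27,0],
  [39,-31,0],
  [44,-35,0],
  [48,-39,0],
  [52,-42,0],
  [55,-44,0],
], spin=[0,0,0,0,0,0,0,0,0,0,0,0], claw=[0,0,0,0,0,0,0,0,0,0,0,0])

```text
time_s: 38.15
tcp_pos: [483.3, 191.2, -5.2]
tcp_rot: [175.0, 25.6, 160.2]
force: [-1.9, 0.7, 0.0]
gripper_width: 0.6
grasp_force: 0.8
```

```bash
cat > gt.py <<'E'
from see import *
def gt():
    s=state();p=np.array(s["tcp_pos"]);tip=p-30*R_of(s["tcp_rot"]).as_matrix()[:,2];d=tip[:2]-[593.5,162.7]
    print("tip guard",np.round([.627*d[0]+.779*d[1],-.779*d[0]+.627*d[1],tip[2]],1))
    for c in("top","side"):
        im,D=read_camera(c);P=cloud(c,D)[D>0];X=P[:,:2]-[593.5,162.7];g=np.c_[X@[.627,.779],X@[-.779,.627],P[:,2]]
        k=(abs(g[:,0]+54)<6)&(g[:,2]>8)&(g[:,2]<24)&(g[:,1]<200)&(g[:,1]>-80)
        k2=(abs(g[:,0]+54)<18)&(g[:,2]>26)&(g[:,2]<44)&(g[:,1]<200)&(g[:,1]>40)
        print(c,"bar y",np.round(np.percentile(g[k,1],[2,98])) if k.sum()>3 else None,"tab y",k2.sum(),np.round(np.percentile(g[k2,1],[2,50,98])) if k2.sum()>3 else None)
E
python3 -W ignore - <<'E'
from gt import *
report("o",(588,154));gt()
E
```

```text
o 38.15 tcp [483.3 191.2  -5.2] rot [175.   25.6 160.2] tip [470.2 193.2  21.7] q [16, 42, 123, 227, 14, 76] F [-1.9  0.7  0. ] w 0.6
  top vase [584.5 143.9] 100 7.7
   finger pts 33 x [-13.7  -0.6] y [-21.2   8. ] z max [-45.8 -18.1  -6.9]
  side vase [587.5 153.2] 276 5.4
   finger pts 27 x [-13.6  -1. ] y [-23.1  -7.9] z max [-20.5 -11.7  -9.3]
tip guard [-53.5 114.9  21.8]
top bar y [-21.  94.] tab y 37 [ 97. 102. 113.]
side bar y [-61.  92.] tab y 18 [ 97.  98. 105.]
```

>>> send_rows([
  [4,-3,0],
  [7,-6,0],
  [11,-9,0],
  [14,-11,0],
  [17,-14,0],
  [20,-16,0],
  [22,-17,0],
  [22,-18,0],
], spin=[0,0,0,0,0,0,0,0], claw=[0,0,0,0,0,0,0,0])

```text
time_s: 39.15
tcp_pos: [505.3, 173.4, -5.2]
tcp_rot: [175.0, 25.7, 160.2]
force: [-0.3, 1.8, -0.2]
gripper_width: 0.6
grasp_force: 0.8
```

>>> send_rows([
  [1,-1,0],
  [2,-1,0],
  [2,-2,0],
  [3,-2,0],
], spin=[0,0,0,0], claw=[0,0,0,0])

```text
time_s: 39.55
tcp_pos: [507.8, 171.6, -5.3]
tcp_rot: [175.0, 25.6, 160.2]
force: [-1.8, 0.3, -0.3]
gripper_width: 0.5
grasp_force: 0.8
```

>>> send_rows([
  [1,0,0],
  [1,-1,0],
  [2,-1,0],
  [2,-1,0],
], spin=[0,0,0,0], claw=[0,0,0,0])

```text
time_s: 39.95
tcp_pos: [510.0, 170.5, -5.3]
tcp_rot: [175.0, 25.6, 160.2]
force: [-1.2, 0.6, -0.4]
gripper_width: 0.4
grasp_force: 0.6
```

```bash
python3 -W ignore - <<'E'
from gt import *
report("p",(588,154));gt()
E
```

```text
p 39.95 tcp [510.  170.5  -5.3] rot [175.   25.6 160.2] tip [496.9 172.4  21.7] q [12, 42, 122, 226, 12, 73] F [-1.2  0.6 -0.4] w 0.4
  top vase [585.5 143.1] 106 7.7
   finger pts 30 x [-13.   -4.7] y [-20.   27.9] z max [-42.  -12.   -5.6]
  side vase [587.3 153.4] 279 5.7
   finger pts 27 x [-13.1  -1. ] y [-26.2 -11.4] z max [-23.  -13.9 -10.9]
tip guard [-53.   81.4  21.7]
top bar y [-55.  60.] tab y 37 [64. 69. 82.]
side bar y [-58.  63.] tab y 12 [64. 65. 71.]
```

Nearly shut. I'll creep on until the stop is felt.

>>> send_rows([
  [1,0,0],
  [1,-1,0],
  [2,-1,0],
], spin=[0,0,0], claw=[0,0,0])

```text
time_s: 40.45
tcp_pos: [512.0, 169.7, -5.2]
tcp_rot: [175.0, 25.6, 160.2]
force: [-2.0, -0.2, 0.3]
gripper_width: 0.3
grasp_force: 0.8
```

>>> send_rows([
  [1,0,0],
  [1,-1,0],
  [1,-1,0],
], spin=[0,0,0], claw=[0,0,0])

```text
time_s: 40.75
tcp_pos: [513.3, 168.8, -5.2]
tcp_rot: [175.0, 25.7, 160.2]
force: [-1.0, 1.3, -1.6]
gripper_width: 0.5
grasp_force: 0.9
```

>>> send_rows([
  [1,0,0],
  [1,-1,0],
  [1,-1,0],
], spin=[0,0,0], claw=[0,0,0])

```text
time_s: 41.05
tcp_pos: [513.5, 168.4, -5.3]
tcp_rot: [175.0, 25.6, 160.3]
force: [-3.5, 5.3, 1.7]
gripper_width: 0.3
grasp_force: 2.4
```

>>> send_rows([
  [1,0,0],
  [1,-1,0],
  [1,-1,0],
], spin=[0,0,0], claw=[0,0,0])

```text
time_s: 41.35
tcp_pos: [513.6, 168.2, -5.5]
tcp_rot: [175.0, 25.4, 160.4]
force: [-4.3, 7.2, 2.7]
gripper_width: 0.6
grasp_force: 3.9
```

```bash
python3 -W ignore - <<'E'
from gt import *
report("r",(588,154));gt()
E
```

```text
r 41.35 tcp [513.6 168.2  -5.5] rot [175.   25.4 160.4] tip [500.6 170.   21.5] q [12, 42, 121, 226, 12, 73] F [-4.3  7.2  2.7] w 0.6
  top vase [585.1 143.1] 110 7.8
   finger pts 26 x [-13.7   0.3] y [-23.3  17.1] z max [-45.2 -19.2  -8. ]
  side vase [587.6 153.1] 278 5.2
   finger pts 30 x [-13.5   1.3] y [-23.7  -9.3] z max [-20.5 -13.1 -10.8]
tip guard [-52.5  77.   21.5]
top bar y [-59.  57.] tab y 35 [60. 65. 76.]
side bar y [-61.  58.] tab y 9 [60. 62. 67.]
```

The stop was reached: force rose to about 8 N and the bar stalled. Retreating and checking.

>>> send_rows([
  [-4,3,0],
  [-12,9,0],
  [-24,19,0],
  [-40,32,0],
  [-55,45,10],
  [-70,56,25],
  [-85,68,40],
  [-95,76,50],
  [-95,76,50],
], spin=[0,0,0,0,0,0,0,0,0], claw=[0,0,0,0,0,0,0,0,0])

```text
time_s: 42.45
tcp_pos: [418.7, 242.7, 44.9]
tcp_rot: [174.9, 25.8, 160.4]
force: [0.7, -0.4, -1.4]
gripper_width: 0.5
grasp_force: 0.0
```

```bash
python3 -W ignore - <<'E'
from gt import *
report("s",(588,154));gt()
for c in("top","side"):
    im,D=read_camera(c);print("bottle",np.round(body(c,D,(469,-141),(10,90),28)[0],1))
cv2.imwrite("pics/s2.png",cv2.resize(im[100:300,100:360,::-1],None,fx=3,fy=3,interpolation=2))
E
```

```text
s 42.45 tcp [418.7 242.7  44.9] rot [174.9  25.8 160.4] tip [405.6 244.5  71.8] q [27, 35, 125, 262, 15, 51] F [ 0.7 -0.4 -1.4] w 0.5
  top vase [585.  142.6] 102 7.5
   finger pts 44 x [-12.6  -0.7] y [-9.6  9. ] z max [-54.6 -39.5 -35.1]
  side vase [587.1 153.2] 279 5.4
   finger pts 18 x [-9.3 11.1] y [-14.8  -8.8] z max [-39.9 -36.  -33.6]
tip guard [-54.1 196.2  70.8]
top bar y [-59.  59.] tab y 24 [60. 64. 68.]
side bar y [-62.  60.] tab y 29 [60. 64. 68.]
bottle [ 469.6 -140.9]
bottle [ 468.7 -141.9]
```

View pics/s2.png

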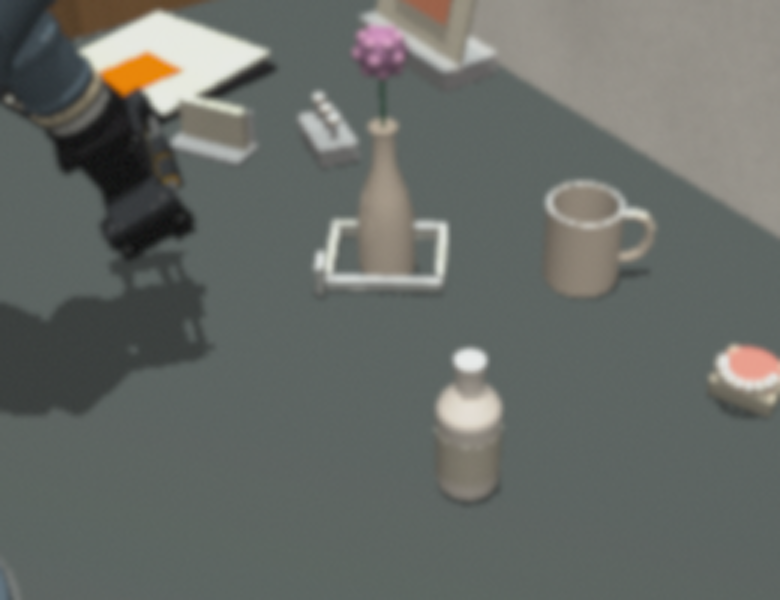

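The guard is closed: the bar runs from (325,275) to (445,283), and the vase stands upright inside at (386,240). Bystanders are in place and the robot is clear, so I'm handing in.

```bash
python3 -c "
from station import *
print(finish_job())"
```

```text
the job is handed in; nothing more can be done
None
```

The job is handed in: the vase was pushed upright into the guard, the bar was pushed fully shut against its stop, nothing else was seen to move, and it took about 43 s; no verdict was returned.

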